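Fetch washed toroid cores from the rinse tank and stack a choke

TASK

With the hook rod, lift the core carrier by its red bail off the fork deep inside the rinse tank, stand it upright on the drip tray, and hang the rod back in its stand. Then build the choke on the aluminium mounting plate, centred on the marked circle and lying flat: the black rubber pad first, then every blue core, those from the carrier and any that lies on the bench, then the green insulating disc, and the brass washer on top. Leave the empty carrier standing on the tray and do not disturb the other things on the bench.

Things in the scene. Friction and masses are not known exactly. Their poses are not given: they have to be found in the camera images.
- tank: White benchtop rinse tank, empty, 190 (x) x 132 (y) x 150 mm high, with a deep steel well 140 x 92 mm open at the top, floor 12 mm above the bench. Fixed; origin under its centre on the bench; x points from the control panel to the hanger side. To free the carrier: raise it 7 to 15 mm, draw it 50 to 55 mm towards the tank's -x until the cores clear the prongs, then lift straight up.
- fork (a point): Hanging place on the forked hanger in the well: midway between its two prongs, level with their tops (81 mm above the bench), 30 mm from the tank's centre towards +x; axes as the tank's. The prongs come from the +x wall, each 4 mm wide, 5 mm thick, 16 mm free between them; they end 16 mm beyond this point towards -x. Lips 6 mm high before and behind the bail bar, 19 mm apart.
- carrier: Core carrier: steel foot 60 mm dia x 4 mm, white mandrel 38 mm dia up to 34 mm, and on it a red bail (upside-down U of 5 mm wire, 41 mm wide). Total height 64 mm, 0.11 to 0.22 kg. Origin at the centre of its underside, z up. At the start its bail hangs on the fork, its axes as the tank's, its foot 10 mm above the tank floor.
- bail (a point): Middle of the bail's top bar, on its centre line, 61.5 mm above the carrier's underside. The bar runs along the carrier's y. Below it is an opening 31 mm wide and 25 mm high down to the mandrel's top (34 mm above the underside).
- core_a: Blue toroid core, a ring 68 mm outside, 46 mm inside, 10 mm thick, about 80 g. Origin at the centre of its underside. At the start it lies lowest on the carrier's foot, round the mandrel; the cores lift off upwards over the bail, which passes through the hole (2 mm play or more).
- core_b: Same as core_a; lies on core_a on the carrier.
- core_c: Same as core_a; lies on core_b on the carrier, if present.
- core_d: Same as core_a; a washed, dry one lying on the bench, if present.
- hook_rod: Upright rod: 7 mm shaft, J hook at its foot, collar 30 x 30 x 6 mm (underside 90 mm up), yellow handle 24 (x) x 14 (y) mm from 96 to 160 mm. 0.1 to 0.2 kg. Origin at the hook's underside on the shaft axis, z up. The hook runs to +x: tip at x = 22 mm, its top 13.5 mm high; trough between shaft and tip 15 mm wide, centred at x = 11 mm, floor 7.5 mm high.
- rod_grip (a point): Place to grip the rod: middle of the yellow handle, 128 mm above the hook's underside. Axes as the rod's (close the fingers along y, 14 mm wide).
- rod_collar (a point): Centre of the underside of the rod's collar, 90 mm above the hook's underside.
- rod_stand: Stand for the rod: base 120 x 80 mm, a post 145 mm high at its +x end, and a slotted aluminium plate with its top 140 mm above the bench. The slot is 16 mm wide, open towards the stand's -x. Fixed; origin at the base's underside below the seat.
- rod_seat (a point): Seat of the collar on the stand's plate, on the slot's middle line, 140 mm above the bench; axes as the stand's. Lips 4 mm high stand 20 mm before (-x) and 20 mm behind it: raise the rod at least 8 mm and draw it 50 mm towards the stand's -x to free it, and the reverse to hang it up.
- tray_floor (a point): Centre of the floor of the drip tray: a flat steel tray 150 x 150 mm, floor 4 mm above the bench, rim 7 mm above the bench, fixed; axes along its sides. Tray and plate may stand in either order.
- plate_centre (a point): Centre of the top face of the aluminium mounting plate, 130 x 130 x 6 mm, fixed, with a black circle 75 mm dia marked round this point; axes along its sides.
- base_pad: Black rubber pad, disc 68 mm dia x 8 mm. Origin at the centre of its underside. Lies on the bench.
- insulator: Green insulating disc 68 mm dia x 6 mm. Origin at the centre of its underside. Lies on the bench.
- washer: Brass washer, disc 62 mm dia x 6 mm. Origin at the centre of its underside. Lies on the bench.
- solder_reel: Bystander: reel of solder 52 mm dia x 42 mm, standing.
- flux_bottle: Bystander: clear bottle with a red cap, 44 mm dia x 105 mm, standing.
- screwdriver: Bystander: screwdriver with an orange handle, lying.
- brush: Bystander: brush, lying.
- board_block: Bystander: wooden block 100 x 70 mm with two green circuit boards standing in it, 62 mm high.
- screw_dish: Bystander: steel dish 70 mm dia x 28 mm.
Not all that is in view belongs to the job. What is shaped like the core_d but pink or white is not meant.

How it is judged:
By the outcome, as a careful person would: the job done as asked, in the order asked, and still so for the second after the job is handed in, with the robot touching nothing.
Of core_c, core_d only 1 to 2 are there at a start; the rules pass over those that are not, and their reading is None.
At some moment in a run one of insulator, washer may be knocked a few centimetres aside while the robot is not near it.
It also fails if it takes over 200 s, if anything falls off the work surface, if the arm or the gripper's body presses on something with over 40 N, if the wrist force passes 120 N, or if a joint passes its speed limit or range.

ROBOT

A 7-joint arm with a two-finger parallel gripper is mounted at the origin on the work surface. World frame = base frame: x ahead of the robot, y to its left, z up, the work surface at z = 0. Lengths are in m, angles in rad, forces in N, time in s.
With the tool pointing down it reaches from about 0.35 to 0.9 m from the base axis. Payload 8.1 kg.
Tool frame: the origin (TCP) lies on the front face of the gripper's body, between the roots of the fingers; the fingertips stand 66 mm ahead of it and the grasp point (between the pads) lies 47 mm ahead of it (r.tips_ahead is the distance from the TCP to the fingertips, in m); z points along the fingers, y is the line along which they close (so a half turn about z gives the same grasp; the last joint's range is limited). The gripper opens to 92 mm and grips with 3 to 60 N. Pads are 19 mm wide; open, the fingers measure 130 mm over their backs; the gripper's body (75 mm by 190 mm) begins 47 mm behind the grasp point.
Start: joints at [-1.225, 0.434, 0.025, 1.573, -0.012, 1.134, -0.075], TCP at [0.271, 0.563, 0.292] pointing down, gripper open.
Joint ranges: [-2.62, 2.62], [-0.44, 2.09], [-1.27, 1.32], [0.08, 2.57], [-1.32, 4.46], [0.12, 2], [-2.74, 2.74]. Speed limits (rad/s): [2.22, 2.22, 3.01, 3.01, 3.14, 3.14, 3.14].

INTERFACE

Orientations are given as a 3x3 rotation matrix whose columns are the frame's x, y, z axes.
In Python, from cell import r gives the robot as it stands.
- The arm moves only by the shell command python3 -m inch 'ROWS' [OPENING] [FORCE]. ROWS is JSON, a list of rows, each a list of 6 numbers: the shift along the tool's x, y, z in m, then the turn, a rotation vector about the tool's x, y, z in rad. A call has 1 to 20 rows; each row is the pose to reach, as a shift and turn from the pose commanded when the call began, along the tool's axes at that moment; what a row does not reach only later rows make up. A row lasts 1/10 s, in which the tool goes at most 50 mm and 8.59 degrees, less where a joint would pass 70% of its speed; a pose out of reach is approached as far as the arm can. A call with a gripper value outside its range is refused whole. OPENING is the opening, from -1 (shut) to 1 (fully open), set as the call begins (- or left out, the last holds). The fingers move at their own pace and stop on an object; FORCE is the grip in N (left out, the last holds). Time passes only in rows, so rows that repeat a pose let the fingers close. It gives the time, the measured TCP pose, the force, the opening and the grip force at its end, in the units of the state.
- r.observe(): the state, without advancing time (a new reading comes with each control period).
- r.snapshot(name): name is "side" or "top"; returns a dict with "image" (420x560x3 uint8, red, green, blue), "depth" (420x560 float32, m along the optical axis (not along the pixel's ray), 0 where there is no reading), "intrinsics" (3x3 intrinsics, pixels), "dist_coeffs" ([k1, k2, p1, p2, k3] as OpenCV has them; the pictures are not rectified), "origin" and "attitude" of the camera in the world. Camera axes: x right, y down, z forward; pixel columns grow to the right and rows downward; lengths in m; the calibration is good to about 2 mm. A picture is of the moment at which its call begins.
- r.close_job(): hands the job in; it is judged then, once.
The state is a dict: "time": time; "joints": joint angles; "joint_vel": joint speeds; "joint_efforts": joint torques, N m; "tool_pos": TCP position; "ee_rot": TCP orientation; "force": force on the tool from outside, world axes, zero at the start; "moment": the same for the moment, N m; "opening": finger opening in m; "grasp_force": force on a finger pad.
Only numpy, scipy, OpenCV 4.12 (cv2) and the standard library are available. Lean on these libraries where they do the work, as an engineer would, in place of code of your own. Each camera call takes 0.05 s, during which the arm holds its last target. There are 200 camera calls.

## Working session

There is one attempt and no reset: what is moved stays moved. The work goes in short steps, Python scripts to look and compute and a shell command to move; the robot and the scene stay as the last step left them, time stands still between calls to the robot, and variables do not carry over. Pictures are saved under pics/ and viewed, at most 14 in all, crops included, and the job is handed in when it is done.

```bash
mkdir -p pics; ls
cat > h.py <<'E'
import numpy as np,cv2
from cell import r
def snap(n,f=None):
    s=r.snapshot(n); np.savez('/tmp/%s.npz'%n,**s)
    if f: cv2.imwrite('pics/'+f,s['image'][:,:,::-1])
    return s
def cloud(s):
    h,w=s['depth'].shape
    u,v=np.meshgrid(np.arange(w),np.arange(h))
    p=cv2.undistortPoints(np.stack([u,v],-1).reshape(-1,1,2).astype(np.float32),s['intrinsics'],s['dist_coeffs']).reshape(h,w,2)
    d=s['depth'][...,None]
    c=np.concatenate([p*d,d],-1)
    W=c@np.array(s['attitude']).T+np.array(s['origin'])
    W[s['depth']==0]=np.nan
    return W
E
python3 - <<'E'
from h import *
a=snap('top','t0.png');b=snap('side','s0.png')
for s in(a,b):print(s['intrinsics'],s['dist_coeffs'],s['origin'],s['attitude'])
print(r.observe())
E
```

```text
pics
[[540.77766932   0.         281.37691706]
 [  0.         540.77766932 202.59231992]
 [  0.           0.           1.        ]] [0.03114439 0.         0.         0.         0.        ] [ 0.26994692 -0.04233134  1.44901773] [[ 1.27523561e-02 -9.80727093e-01  1.94966015e-01]
 [-9.99914081e-01 -1.30992484e-02 -4.89969325e-04]
 [ 3.03443445e-03 -1.94943015e-01 -9.80809876e-01]]
[[486.49223726   0.         288.64718509]
 [  0.         486.49223726 202.74101955]
 [  0.           0.           1.        ]] [0.04990877 0.         0.         0.         0.        ] [0.35983024 0.75271088 1.14358041] [[-0.98029737 -0.14325266  0.13599905]
 [-0.19696123  0.76099379 -0.61813811]
 [-0.01494451 -0.63274571 -0.77421543]]
{'time': 0.1, 'joints': array([-1.22458633,  0.4350986 ,  0.02498226,  1.57398005, -0.01162152,
        1.13400523, -0.07509772]), 'joint_vel': array([-0.00066048, -0.0012165 ,  0.0011587 , -0.00276449, -0.00124664,
        0.000587  ,  0.0008983 ]), 'joint_efforts': array([ 3.08803370e-03, -6.69123030e+01,  9.87865515e-01, -3.15147150e+01,
       -6.05630293e-02,  3.73822055e-02,  4.39235532e-05]), 'tool_pos': array([0.27106681, 0.56276164, 0.29156755]), 'ee_rot': array([[-9.00927726e-01,  4.33968888e-01, -4.86488266e-04],
       [ 4.33969148e-01,  9.00926858e-01, -1.25498837e-03],
       [-1.06335560e-04, -1.34177471e-03, -9.99999094e-01]]), 'force': array([-1.44567299, -0.24211992,  0.26984805]), 'moment': array([-0.01917829, -0.02306496,  0.01732305]), 'grasp_force': 0.0, 'opening': 0.09172266869992646}
```

View pics/t0.png

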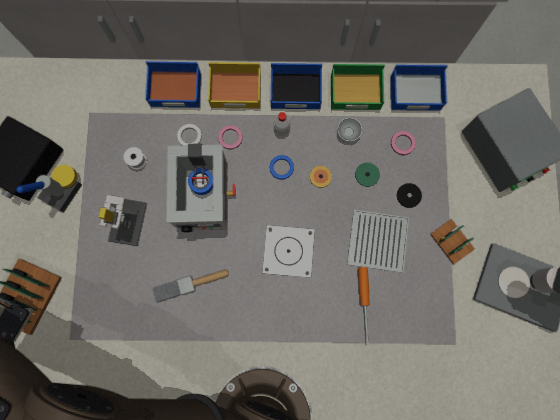

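View pics/s0.png

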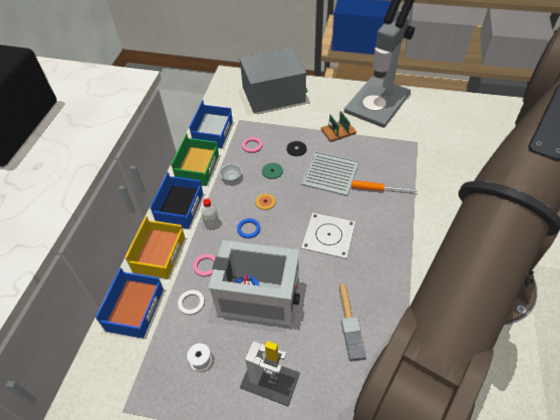

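```bash
cat > m.py <<'E'
from h import *
s=dict(np.load('/tmp/top.npz'));W=cloud(s);im=s['image'];hsv=cv2.cvtColor(im,cv2.COLOR_RGB2HSV).astype(int)
def sub(u0,u1,v0,v1):
    m=np.zeros(im.shape[:2],bool);m[v0:v1,u0:u1]=1;return m
def rect(m,n):
    P=W[m][:,:2];P=P[~np.isnan(P[:,0])].astype(np.float32)
    print(n,len(P),cv2.minAreaRect(P*1000),'z',np.round(np.nanmedian(W[m][:,2]),4))
def circ(m,n,R):
    k=cv2.morphologyEx(m.astype(np.uint8),cv2.MORPH_OPEN,np.ones((2,2)))
    c=max(cv2.findContours(k,0,2)[0],key=cv2.contourArea)
    f=np.zeros_like(k);cv2.drawContours(f,[c],-1,1,-1)
    P=W[(f>0)&(k>0)];P=P[~np.isnan(P[:,0])]
    (x,y),R_=cv2.minEnclosingCircle((P[:,:2]).astype(np.float32))
    h=cv2.convexHull(P[:,:2].astype(np.float32)).reshape(-1,2);mo=cv2.moments(h.astype(np.float32)*1000)
    print(n,len(P),'hull c',mo['m10']/mo['m00'],mo['m01']/mo['m00'],'r',R_*1000,'z',np.median(P[:,2]))
E
python3 - <<'E'
from m import *
z=W[...,2];H,S,V=hsv[...,0],hsv[...,1],hsv[...,2]
print('bench z',np.nanmedian(z[sub(240,270,200,230)]))
rect(sub(150,245,130,245)&(z>.143)&(z<.158),'tank rim')
rect(sub(95,150,190,250)&(z>.003)&(z<.03),'stand base')
rect(sub(95,150,190,250)&(z>.12)&(z<.16),'stand plate')
rect(sub(95,150,190,250)&(z>.18),'rod top')
rect(sub(255,320,220,282)&(z>.003)&(V>120),'plate')
rect(sub(340,415,205,275)&(z>.0055),'tray')
rect(sub(180,220,160,200)&(H<8)&(S>140)&(z>.05),'bail')
print(np.round(W[sub(180,220,160,200)&((H<8)|(H>174))&(S>140)],3)[:30])
circ(sub(265,300,150,185)&(H>100)&(H<130)&(S>140),'core_d',34)
circ(sub(305,335,160,190)&(H<30)&(S>120),'washer?',31)
circ(sub(350,385,158,190)&(H>60)&(H<95)&(S>90),'green',34)
circ(sub(393,425,180,210)&(V<60),'pad',34)
cr=im[125:260,90:250];cv2.imwrite('pics/c1.png',cv2.resize(cr,(800,600*135*800//160//675 if 0 else 600),interpolation=2)[:,:,::-1])
E
```

```text
bench z -0.0007309333932679074
tank rim 2341 ((577.3274536132812, 171.96902465820312), (197.80490112304688, 136.67897033691406), 1.9627876281738281) z 0.1497
stand base 926 ((506.25323486328125, 386.53656005859375), (165.39137268066406, 146.6160888671875), 2.990182399749756) z 0.0063
stand plate 447 ((503.6450500488281, 372.30999755859375), (44.2680778503418, 76.95989990234375), 80.81147003173828) z 0.1414
rod top 105 ((488.22271728515625, 373.9996337890625), (16.086313247680664, 23.874313354492188), 81.13855743408203) z 0.2045
plate 1543 ((427.59765625, -59.54264831542969), (163.7888946533203, 172.46490478515625), 0.752204954624176) z 0.0055
tray 631 ((459.80419921875, -303.33892822265625), (187.29708862304688, 202.48483276367188), 0.8905321955680847) z 0.007
bail 32 ((605.1821899414062, 172.3135223388672), (4.589787006378174, 37.145713806152344), 1.1828268766403198) z 0.0826
[[0.606 0.19  0.084]
 [0.607 0.188 0.08 ]
 [0.607 0.185 0.081]
 [0.606 0.182 0.083]
 [0.607 0.18  0.079]
 [0.606 0.177 0.084]
 [0.606 0.174 0.085]
 [0.606 0.172 0.083]
 [0.606 0.169 0.087]
 [0.606 0.166 0.085]
 [0.606 0.164 0.085]
 [0.606 0.161 0.084]
 [0.607 0.159 0.083]
 [0.606 0.156 0.083]
 [0.607 0.154 0.082]
 [0.604 0.19  0.081]
 [0.603 0.187 0.085]
 [0.604 0.185 0.082]
 [0.604 0.182 0.082]
 [0.603 0.179 0.084]
 [0.604 0.177 0.083]
 [0.605 0.175 0.079]
 [0.603 0.171 0.084]
 [0.603 0.169 0.086]
 [0.604 0.166 0.084]
 [0.604 0.164 0.082]
 [0.604 0.162 0.08 ]
 [0.604 0.156 0.081]
 [0.606 0.155 0.075]
 [0.603 0.191 0.076]]
core_d 233 hull c 655.1039180229783 -44.37923818385376 r 33.98587554693222 z 0.0067760160656835655
washer? 354 hull c 630.5709062250329 -151.9019666382315 r 30.560918152332306 z 0.003982021817368064
green 417 hull c 638.4320840011145 -280.7835983561393 r 33.59638527035713 z 0.003957982958206374
pad 461 hull c 580.2550151400887 -393.427356687068 r 35.18618270754814 z 0.0056061873217414515
```

View pics/c1.png

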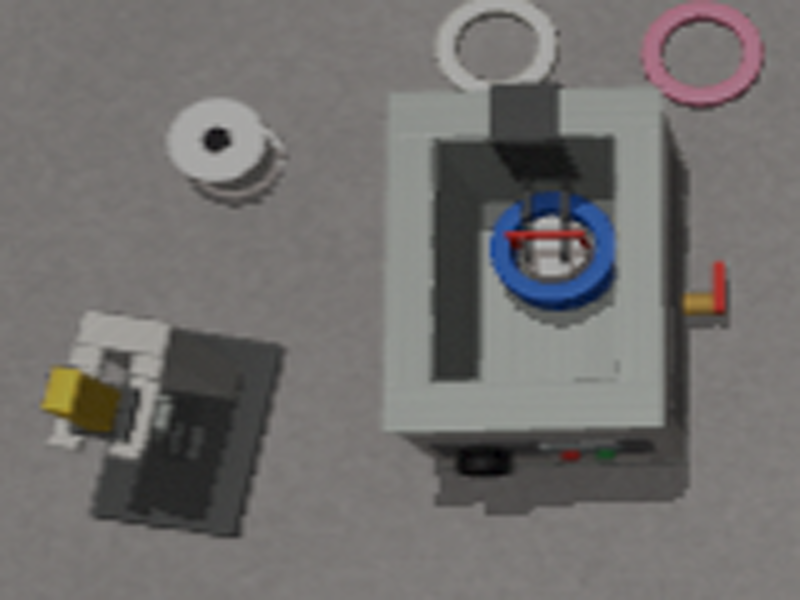

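Run:
```python
from m import *
z=W[...,2];H,S,V=hsv[...,0],hsv[...,1],hsv[...,2]
m=sub(95,150,190,250)&(z>.195)&(z<.215)&(H>15)&(H<40)&(S>120)
print('handle top centroid',np.nanmean(W[m],0),m.sum());rect(m,'h')
mb=sub(185,215,160,200)&(H>100)&(H<130)&(S>120)
print('cores z pct',np.nanpercentile(z[mb],[5,25,50,75,95]));circ(mb&(z>.03),'topcore',34)
# rim inner/outer by x,y spans per row/col
t=sub(150,245,130,245)&(z>.145)&(z<.155)
for v in (170,190,210):
    p=W[v][t[v]];print('row',v,p[0],p[-1])
for u in (175,180,215,219):
    p=W[:,u][t[:,u]];print('col',u,p[0],p[-1])
print('hanger max z',np.nanmax(z[sub(185,205,140,165)]))
# plate ring: dark pixels in plate
m=sub(270,308,233,270)&(V<110)
P=W[m];print('ring',m.sum(),cv2.fitEllipse((P[:,:2]*1000).astype(np.float32)),np.nanmean(P,0))
for n,q in dict(plate=[(265,227),(314,228),(312,276),(263,274)],tray=[(355,211),(408,216),(403,271),(349,266)]).items():
    pts=np.array([np.nanmedian(W[v-1:v+2,u-1:u+2].reshape(-1,3),0) for u,v in q]);print(n,pts.round(3),pts.mean(0))
im2=np.load('/tmp/side.npz')['image'];a=cv2.resize(im2[330:410,225:315],(450,400),interpolation=2);b=cv2.resize(im[205:282,335:415],(400,385),interpolation=2)
c=np.zeros((400,850,3),np.uint8);c[:,:450]=a;c[:385,450:]=b
cv2.imwrite('pics/c2.png',c[:,:790,::-1])
```

```text
handle top centroid [0.48727048 0.37224842 0.20569346] 72
h 72 ((488.0405578613281, 372.8419494628906), (13.396268844604492, 23.780696868896484), 78.63322448730469) z 0.2067
cores z pct [0.03425352 0.04943172 0.05294057 0.05491407 0.05755397]
topcore 257 hull c 599.9924074785911 165.64823145652102 r 43.617602437734604 z 0.05210462071536348
row 170 [0.60683352 0.23866962 0.14913141] [0.60855821 0.10514482 0.14976762]
row 190 [0.55627237 0.2385714  0.14847897] [0.55787626 0.10344891 0.14956829]
row 210 [0.50537974 0.23478323 0.15360633] [0.5081068  0.10188165 0.14831736]
col 175 [0.66881055 0.22445123 0.14933906] [0.47923119 0.21482479 0.14948488]
col 180 [0.67178    0.21224564 0.14874043] [0.47886382 0.20210197 0.15272913]
col 215 [0.67323227 0.1249841  0.14821584] [0.48362736 0.11842315 0.14532465]
col 219 [0.67320415 0.11492004 0.14877449] [0.4832487 0.1083179 0.1484071]
hanger max z 0.15884279468581242
ring 91 ((426.2855529785156, -63.12899398803711), (73.54222106933594, 73.85916137695312), 70.68938446044922) [ 0.42513036 -0.06440217  0.00405582]
plate [[ 0.49   0.    -0.   ]
 [ 0.489 -0.132  0.   ]
 [ 0.36  -0.127 -0.002]
 [ 0.364  0.003  0.   ]] [ 0.42577316 -0.06381275 -0.0004908 ]
tray [[ 0.536 -0.244  0.004]
 [ 0.526 -0.387 -0.001]
 [ 0.376 -0.368  0.003]
 [ 0.388 -0.225  0.001]] [ 0.45661725 -0.30614902  0.0018689 ]
```

View pics/c2.png

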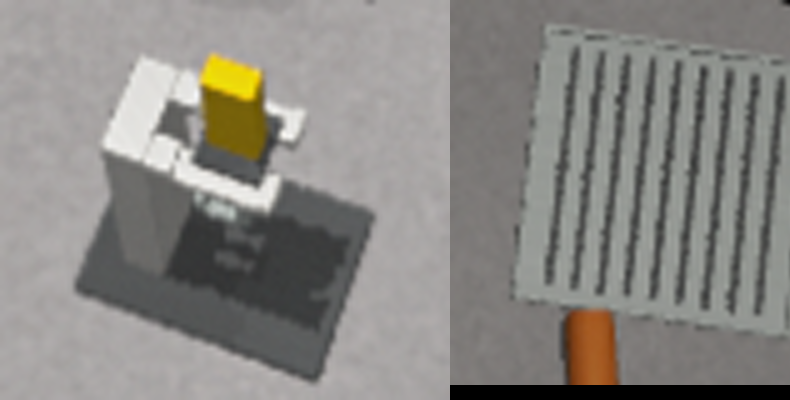

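```bash
cat > go.py <<'E'
import sys
from h import *
from scipy.spatial.transform import Rotation as Ro
# usage: go.py x y z yawdeg [x y z yawdeg ...] : TCP targets -> row values in tool axes
def go(*wps):
    o=r.observe();R=np.array(o['ee_rot']);p=np.array(o['tool_pos'])
    print('t %.1f'%o['time'],'tcp',p.round(4),'tooly %.1f'%np.degrees(np.arctan2(R[1,1],R[0,1])),'open %.4f'%o['opening'],'grip %.1f'%o['grasp_force'],'F',np.round(o['force'],1),'j7 %.2f'%o['joints'][6])
    for x,y,z,a in wps:
        cur=np.degrees(np.arctan2(R[1,1],R[0,1]));a=cur+(a-cur+90)%180-90
        c,s=np.cos(np.radians(a)),np.sin(np.radians(a))
        T=np.array([[-s,c,0],[c,s,0],[0,0,-1]]);T=T
        w=Ro.from_matrix(R.T@T).as_rotvec();d=R.T@(np.array([x,y,z])-p)
        print(np.r_[d.round(4),w.round(3)].tolist(),'rows>=%.1f'%max(np.linalg.norm(d)/.05,np.degrees(np.linalg.norm(w))/8.59))
if __name__=='__main__':
    v=list(map(float,sys.argv[1:]));go(*[v[i:i+4] for i in range(0,len(v),4)])
E
python3 go.py .488 .373 .31 78.5 .488 .373 .225 78.5
```

```text
t 0.1 tcp [0.2711 0.5628 0.2916] tooly 64.3 open 0.0917 grip 0.0 F [-1.4 -0.2  0.3] j7 -0.08
[-0.2778, -0.0768, -0.0183, -0.001, -0.0, -0.248] rows>=5.8
[-0.2778, -0.0767, 0.0667, -0.001, -0.0, -0.248] rows>=5.9
```

```bash
python3 -m inch '[[-0.278,-0.077,-0.018,-0.001,0,-0.248],[-0.278,-0.077,-0.018,-0.001,0,-0.248],[-0.278,-0.077,-0.018,-0.001,0,-0.248],[-0.278,-0.077,-0.018,-0.001,0,-0.248],[-0.278,-0.077,-0.018,-0.001,0,-0.248],[-0.278,-0.077,-0.018,-0.001,0,-0.248],[-0.278,-0.077,-0.018,-0.001,0,-0.248],[-0.278,-0.077,-0.018,-0.001,0,-0.248],[-0.278,-0.077,0.067,-0.001,0,-0.248],[-0.278,-0.077,0.067,-0.001,0,-0.248],[-0.278,-0.077,0.067,-0.001,0,-0.248],[-0.278,-0.077,0.067,-0.001,0,-0.248]]'; python3 go.py .488 .373 .225 78.5
```

```text
time: 1.3
tool_pos: [0.4873, 0.3742, 0.2256]
ee_rot: [[-0.98, 0.198, -0.001], [0.198, 0.98, 0.001], [0.001, 0.0, -1.0]]
force: [0.3, 0.7, 1.3]
opening: 0.0918
grasp_force: 0.0
t 1.3 tcp [0.4873 0.3742 0.2256] tooly 78.6 open 0.0918 grip 0.0 F [0.3 0.7 1.3] j7 0.65
[-0.001, -0.0011, 0.0006, 0.0, -0.001, 0.002] rows>=0.0
```

Close on the handle firmly, settle, then raise 14 mm.

```bash
python3 -m inch '[[-0.001,-0.001,0,0,0,0],[-0.001,-0.001,0,0,0,0],[-0.001,-0.001,0,0,0,0],[-0.001,-0.001,0,0,0,0],[-0.001,-0.001,0,0,0,0],[-0.001,-0.001,0,0,0,0],[-0.001,-0.001,0,0,0,0],[-0.001,-0.001,0,0,0,0],[-0.001,-0.001,0,0,0,0],[-0.001,-0.001,0,0,0,0]]' -1 40; python3 -m inch '[[0,0,-0.005,0,0,0],[0,0,-0.010,0,0,0],[0,0,-0.014,0,0,0],[0,0,-0.014,0,0,0],[0,0,-0.014,0,0,0]]'
python3 - <<'E'
from h import *
snap('side','s1.png')
E
python3 - <<'E'
import sys;sys.path.insert(0,'.')
import numpy as np,cv2
im=np.load('/tmp/side.npz')['image'];cv2.imwrite('pics/c3.png',cv2.resize(im[310:410,215:325],(660,600),interpolation=2)[:,:,::-1])
E
```

```text
time: 2.3
tool_pos: [0.489, 0.3719, 0.2252]
ee_rot: [[-0.98, 0.2, 0.0], [0.2, 0.98, 0.001], [-0.0, 0.001, -1.0]]
force: [0.2, -0.6, 0.5]
opening: 0.0162
grasp_force: 0.0
time: 2.8
tool_pos: [0.489, 0.3719, 0.2394]
ee_rot: [[-0.98, 0.2, 0.001], [0.2, 0.98, 0.001], [-0.0, 0.001, -1.0]]
force: [-0.2, -0.0, -1.3]
opening: 0.0139
grasp_force: 40.0
```

View pics/c3.png

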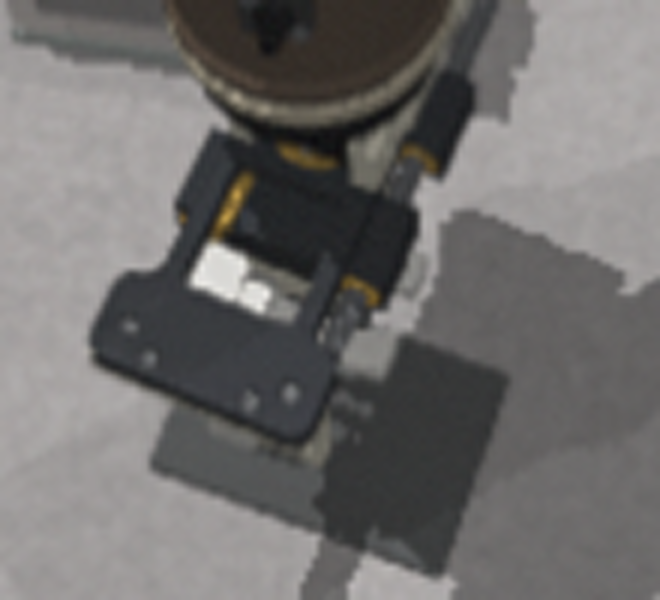

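```bash
python3 -m inch '[[0,0,-0.006,0,0,0],[0.01,0,-0.006,0,0,0],[0.03,0,-0.006,0,0,0],[0.05,0,-0.006,0,0,0],[0.062,0,-0.006,0,0,0],[0.065,0,-0.006,0,0,0],[0.065,0,-0.03,0,0,0],[0.065,0,-0.07,0,0,0],[0.065,0,-0.11,0,0,0],[0.065,0,-0.14,0,0,0],[0.065,0,-0.14,0,0,0],[0.065,0,-0.14,0,0,0]]'
python3 - <<'E'
from h import *
from cell import r
a=snap('side');o=r.observe();print(o['tool_pos'],o['grasp_force'])
# project expected rod points
R=np.array(o['ee_rot']);p=np.array(o['tool_pos'])
W=cloud(a)
g=p+np.array([0,0,-.047])
at=np.array(a['attitude']);
for nm,q in dict(grip=g,hook=g-[0,0,.128],tip=g+np.array([.98,-.2,0])*.022-[0,0,.1145],collar=g-[0,0,.038]).items():
    uv=cv2.projectPoints(((q-a['origin'])@at)[None],np.zeros(3),np.zeros(3),a['intrinsics'],a['dist_coeffs'])[0];print(nm,uv.ravel().round(1))
c=uv.ravel().astype(int);im=a['image'];v0,u0=c[1]-40,c[0]-55
cv2.imwrite('pics/c4.png',cv2.resize(im[v0:v0+100,u0:u0+110],(660,600),interpolation=2)[:,:,::-1]);print(u0,v0)
E
```

```text
time: 4.05
tool_pos: [0.4259, 0.3845, 0.3795]
ee_rot: [[-0.98, 0.2, 0.001], [0.2, 0.98, 0.002], [-0.001, 0.002, -1.0]]
force: [-1.2, -0.0, -1.8]
opening: 0.0139
grasp_force: 40.0
[0.42545037 0.38426674 0.37841376] 39.99343693256378
grip [300.1 329.1]
hook [299.9 357.4]
tip [289.6 350.5]
collar [300.1 338.2]
245 298
```

View pics/c4.png

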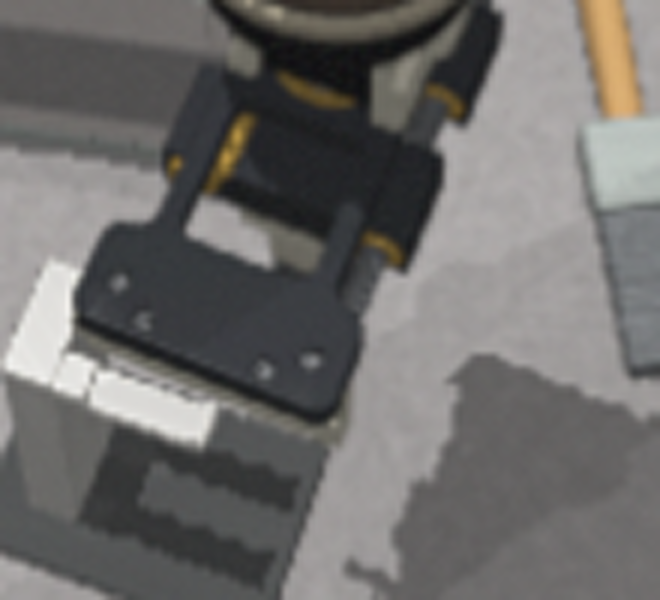

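```bash
python3 go.py .572 .172 .38 91.9
```

```text
t 4.1 tcp [0.4255 0.3843 0.3784] tooly 78.5 open 0.0138 grip 40.0 F [-0.1 -0.1 -2.8] j7 0.55
[-0.1861, -0.1786, -0.0016, 0.0, -0.0, -0.235] rows>=5.2
```

```bash
python3 -m inch '[[-0.03,-0.03,-0.0016,0,0,-0.04],[-0.06,-0.06,-0.0016,0,0,-0.08],[-0.09,-0.09,-0.0016,0,0,-0.12],[-0.12,-0.12,-0.0016,0,0,-0.16],[-0.15,-0.15,-0.0016,0,0,-0.2],[-0.175,-0.165,-0.0016,0,0,-0.225],[-0.186,-0.179,-0.0016,0,0,-0.235],[-0.186,-0.179,-0.0016,0,0,-0.235],[-0.186,-0.179,-0.0016,0,0,-0.235],[-0.186,-0.179,-0.0016,0,0,-0.235],[-0.186,-0.179,-0.0016,0,0,-0.235]]'
cat > rod.py <<'E'
from h import *
import sys
a=snap('side');o=r.observe();print(o['tool_pos'],o['grasp_force'])
R=np.array(o['ee_rot']);p=np.array(o['tool_pos']);x=-R[:,0]
g=p+np.array([0,0,-.047]);at=np.array(a['attitude'])
for nm,q in dict(grip=g,hook=g-[0,0,.128],tip=g+x*.022-[0,0,.1145],collar=g-[0,0,.038]).items():
    uv=cv2.projectPoints(((q-a['origin'])@at)[None],np.zeros(3),np.zeros(3),a['intrinsics'],a['dist_coeffs'])[0];print(nm,uv.ravel().round(1))
c=uv.ravel().astype(int);im=a['image'];v0,u0=c[1]-30,c[0]-55
cv2.imwrite('pics/'+sys.argv[1],cv2.resize(im[v0:v0+100,u0:u0+110],(660,600),interpolation=2)[:,:,::-1]);print(u0,v0)
E
python3 rod.py c5.png
```

```text
time: 5.2
tool_pos: [0.5711, 0.1736, 0.3804]
ee_rot: [[-0.999, -0.036, -0.0], [-0.036, 0.999, 0.001], [0.0, 0.001, -1.0]]
force: [-0.3, 0.5, -0.7]
opening: 0.0138
grasp_force: 40.0
[0.57124444 0.17341382 0.38057174] 39.99349772930145
grip [249.7 222.6]
hook [254.  256.3]
tip [244.1 251.8]
collar [251.1 233.3]
196 203
```

View pics/c5.png

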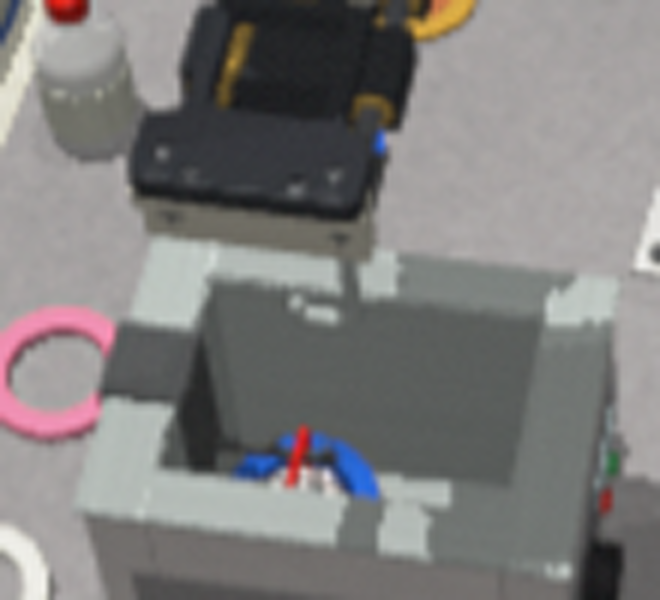

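```bash
python3 -m inch '[[0.006,0,0.03,0,0,0],[0.006,0,0.06,0,0,0],[0.006,0,0.09,0,0,0],[0.006,0,0.115,0,0,0],[0.006,0,0.13,0,0,0],[0.006,0,0.1375,0,0,0],[0.006,0,0.1425,0,0,0],[0.006,0,0.1425,0,0,0],[0.006,0,0.1425,0,0,0],[0.006,0,0.1425,0,0,0]]';python3 rod.py c6.png; python3 go.py .595 .173 .238 91.9
```

```text
time: 6.25
tool_pos: [0.5663, 0.1723, 0.2391]
ee_rot: [[-0.999, -0.034, 0.002], [-0.034, 0.999, 0.002], [-0.002, 0.001, -1.0]]
force: [0.4, -0.1, -1.5]
opening: 0.014
grasp_force: 40.0
[0.56624827 0.17225601 0.23898168] 39.99351739883423
grip [256.7 259.4]
hook [260.  287.2]
tip [251.  283.2]
collar [257.7 268.2]
202 238
t 6.3 tcp [0.5662 0.1723 0.239 ] tooly 91.9 open 0.0140 grip 40.0 F [-0.4  0.8 -0.7] j7 1.27
[-0.0288, -0.0002, 0.001, 0.001, 0.002, 0.001] rows>=0.6
```

View pics/c6.png

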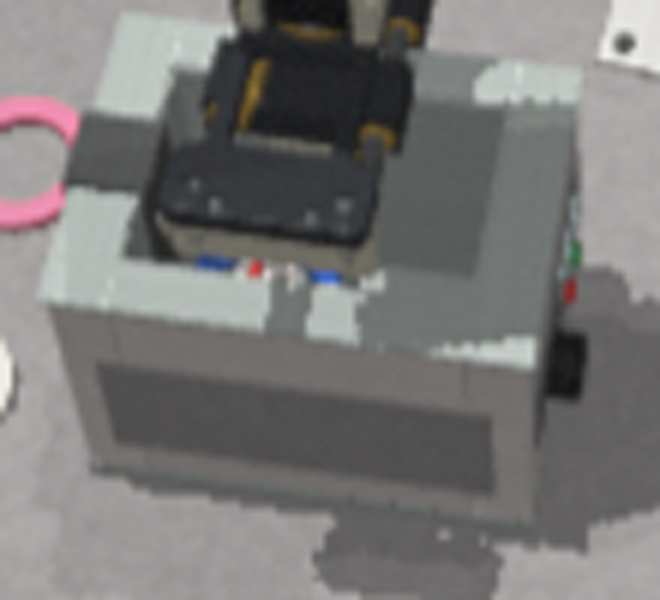

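```bash
python3 -m inch '[[-0.010,0,0.001,0,0,0],[-0.02,0,0.001,0,0,0],[-0.029,0,0.001,0,0,0],[-0.029,0,0.001,0,0,0],[-0.029,0,0.001,0,0,0]]'; python3 -m inch '[[0,0,-0.004,0,0,0],[0,0,-0.008,0,0,0],[0,0,-0.012,0,0,0],[0,0,-0.015,0,0,0],[0,0,-0.018,0,0,0],[0,0,-0.018,0,0,0],[0,0,-0.018,0,0,0]]'
```

```text
time: 6.8
tool_pos: [0.5951, 0.173, 0.2369]
ee_rot: [[-0.999, -0.034, -0.0], [-0.034, 0.999, 0.001], [0.0, 0.001, -1.0]]
force: [0.2, 0.2, -1.1]
opening: 0.0137
grasp_force: 40.0
time: 7.5
tool_pos: [0.5946, 0.1731, 0.2549]
ee_rot: [[-0.999, -0.034, -0.0], [-0.034, 0.999, 0.001], [0.0, 0.001, -1.0]]
force: [-1.2, -0.7, -5.5]
opening: 0.0142
grasp_force: 40.0
```

```bash
python3 -m inch '[[0,0,-0.0045,0,0,0],[0,0,-0.0045,0,0,0],[0.004,0,-0.0045,0,0,0],[0.010,0,-0.0045,0,0,0],[0.016,0,-0.0045,0,0,0],[0.022,0,-0.0045,0,0,0],[0.028,0,-0.0045,0,0,0],[0.034,0,-0.0045,0,0,0],[0.040,0,-0.0045,0,0,0],[0.046,0,-0.0045,0,0,0],[0.050,0,-0.0045,0,0,0],[0.052,0,-0.0045,0,0,0],[0.053,0,-0.0045,0,0,0],[0.053,0,-0.0045,0,0,0],[0.053,0,-0.0045,0,0,0],[0.053,0,-0.0045,0,0,0]]'; python3 -m inch '[[0,0,-0.005,0,0,0],[0,0,-0.015,0,0,0],[0,0,-0.03,0,0,0],[0,0,-0.05,0,0,0],[0,0,-0.07,0,0,0],[0,0,-0.09,0,0,0],[0,0,-0.11,0,0,0],[0,0,-0.13,0,0,0],[0,0,-0.145,0,0,0],[0,0,-0.15,0,0,0],[0,0,-0.15,0,0,0],[0,0,-0.15,0,0,0],[0,0,-0.15,0,0,0]]'; python3 rod.py c7.png;python3 go.py .456 -.306 .409 84
```

```text
time: 9.1
tool_pos: [0.5421, 0.1713, 0.2596]
ee_rot: [[-0.999, -0.034, 0.0], [-0.034, 0.999, 0.001], [-0.0, 0.001, -1.0]]
force: [-0.2, -0.4, -6.1]
opening: 0.0138
grasp_force: 40.0
time: 10.4
tool_pos: [0.5415, 0.1711, 0.4087]
ee_rot: [[-0.999, -0.034, -0.001], [-0.034, 0.999, 0.0], [0.001, 0.0, -1.0]]
force: [-0.3, -0.2, -6.0]
opening: 0.014
grasp_force: 40.0
[0.54154113 0.17105557 0.40877979] 39.99355852603912
grip [263.1 215.5]
hook [266.3 250.6]
tip [256.3 245.9]
collar [264.1 226.6]
209 196
t 10.4 tcp [0.5415 0.1711 0.4088] tooly 92.0 open 0.0136 grip 40.0 F [ 0.1  0.4 -4.2] j7 1.24
[0.1018, -0.4739, -0.0003, 0.0, -0.001, 0.139] rows>=9.7
```

View pics/c7.png

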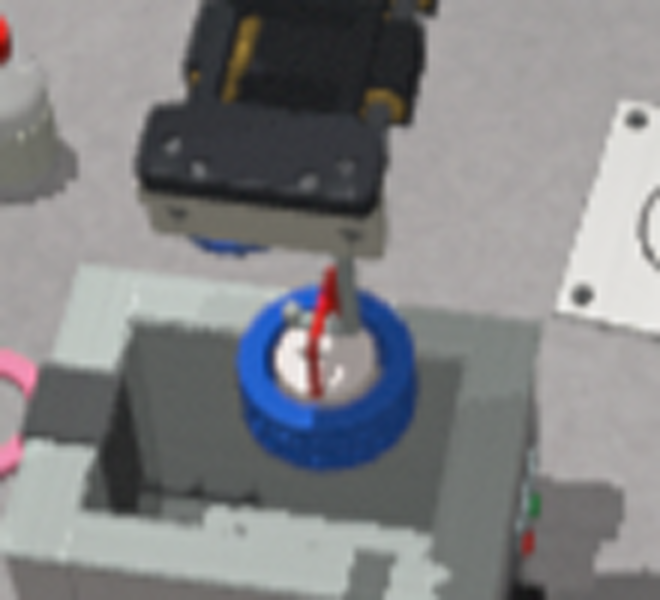

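```bash
python3 go.py .450 -.306 .409 92; python3 -m inch '[[0.002,-0.008,0,0,0,0],[0.006,-0.025,0,0,0,0],[0.011,-0.05,0,0,0,0],[0.016,-0.08,0,0,0,0],[0.024,-0.11,0,0,0,0],[0.031,-0.14,0,0,0,0],[0.039,-0.17,0,0,0,0],[0.046,-0.20,0,0,0,0],[0.053,-0.23,0,0,0,0],[0.061,-0.26,0,0,0,0],[0.069,-0.29,0,0,0,0],[0.076,-0.32,0,0,0,0],[0.084,-0.35,0,0,0,0],[0.091,-0.38,0,0,0,0],[0.098,-0.41,0,0,0,0],[0.104,-0.437,0,0,0,0],[0.107,-0.458,0,0,0,0],[0.108,-0.47,0,0,0,0],[0.108,-0.474,0,0,0,0],[0.108,-0.474,0,0,0,0]]'; python3 go.py .450 -.306 .24 92
```

```text
t 10.4 tcp [0.5415 0.1711 0.4088] tooly 92.0 open 0.0136 grip 40.0 F [ 0.1  0.4 -4.2] j7 1.24
[0.1078, -0.4737, -0.0003, 0.0, -0.001, -0.001] rows>=9.7
time: 12.45
tool_pos: [0.4498, -0.3063, 0.409]
ee_rot: [[-0.999, -0.034, 0.0], [-0.034, 0.999, 0.001], [-0.0, 0.001, -1.0]]
force: [-0.0, 0.2, -5.6]
opening: 0.0143
grasp_force: 40.0
t 12.4 tcp [ 0.4498 -0.3063  0.409 ] tooly 91.9 open 0.0143 grip 40.0 F [-0.   0.2 -5.6] j7 2.21
[-0.0001, 0.0, 0.169, 0.001, 0.0, -0.001] rows>=3.4
```

```bash
python3 -m inch '[[0,0,0.01,0,0,0],[0,0,0.03,0,0,0],[0,0,0.06,0,0,0],[0,0,0.09,0,0,0],[0,0,0.12,0,0,0],[0,0,0.145,0,0,0],[0,0,0.16,0,0,0],[0,0,0.167,0,0,0],[0,0,0.17,0,0,0],[0,0,0.171,0,0,0],[0,0,0.171,0,0,0],[0,0,0.171,0,0,0],[0,0,0.171,0,0,0]]'; python3 -m inch '[[0,0,0.002,0,0,0],[0,0,0.003,0,0,0],[0,0,0.004,0,0,0],[0,0,0.005,0,0,0],[0,0,0.006,0,0,0],[0,0,0.006,0,0,0]]';python3 -m inch '[[0,0,0.001,0,0,0],[0,0,0.002,0,0,0],[0,0,0.003,0,0,0],[0,0,0.004,0,0,0],[0,0,0.004,0,0,0],[0,0,0.004,0,0,0]]'
```

```text
time: 13.75
tool_pos: [0.4503, -0.3063, 0.2387]
ee_rot: [[-0.999, -0.034, 0.001], [-0.034, 0.999, 0.001], [-0.001, 0.0, -1.0]]
force: [0.6, -0.7, -6.4]
opening: 0.0137
grasp_force: 40.0
time: 14.35
tool_pos: [0.4502, -0.3059, 0.2321]
ee_rot: [[-0.999, -0.034, 0.0], [-0.034, 0.999, 0.001], [-0.0, 0.001, -1.0]]
force: [-1.2, 0.0, -4.6]
opening: 0.0133
grasp_force: 40.0
time: 14.95
tool_pos: [0.4501, -0.3061, 0.2282]
ee_rot: [[-0.999, -0.034, 0.0], [-0.034, 0.999, 0.001], [-0.0, 0.001, -1.0]]
force: [0.2, 0.0, -0.8]
opening: 0.0139
grasp_force: 40.0
```

```bash
python3 -m inch '[[0,0,0.003,0,0,0],[0,0,0.006,0,0,0],[0,0,0.0095,0,0,0],[0,0,0.0095,0,0,0],[0,0,0.0095,0,0,0]]'; python3 -m inch '[[0.004,0,0,0,0,0],[0.012,0,0,0,0,0],[0.022,0,0,0,0,0],[0.032,0,0,0,0,0],[0.032,0,0,0,0,0],[0.032,0,0,0,0,0],[0.032,0,-0.02,0,0,0],[0.032,0,-0.05,0,0,0],[0.032,0,-0.09,0,0,0],[0.032,0,-0.13,0,0,0],[0.032,0,-0.16,0,0,0],[0.032,0,-0.16,0,0,0]]'; python3 go.py .488 .373 .38 78.5
```

```text
time: 15.45
tool_pos: [0.4501, -0.306, 0.2185]
ee_rot: [[-0.999, -0.034, 0.0], [-0.034, 0.999, 0.001], [-0.0, 0.001, -1.0]]
force: [-0.8, 0.1, -0.8]
opening: 0.0141
grasp_force: 40.0
time: 16.65
tool_pos: [0.4197, -0.3083, 0.383]
ee_rot: [[-0.999, -0.034, 0.007], [-0.035, 0.999, -0.002], [-0.007, -0.003, -1.0]]
force: [0.1, -1.3, -2.6]
opening: 0.0136
grasp_force: 40.0
t 16.6 tcp [ 0.4197 -0.3083  0.383 ] tooly 92.0 open 0.0136 grip 40.0 F [ 0.1 -1.3 -2.6] j7 2.24
[-0.0917, 0.6786, 0.0018, -0.002, 0.007, 0.235] rows>=13.7
```

```bash
python3 go.py .430 .384 .38 78.5; python3 -m inch '[[-0.034,0.692,0.003,-0.002,0.007,0.235],[-0.034,0.692,0.003,-0.002,0.007,0.235],[-0.034,0.692,0.003,-0.002,0.007,0.235],[-0.034,0.692,0.003,-0.002,0.007,0.235],[-0.034,0.692,0.003,-0.002,0.007,0.235],[-0.034,0.692,0.003,-0.002,0.007,0.235],[-0.034,0.692,0.003,-0.002,0.007,0.235],[-0.034,0.692,0.003,-0.002,0.007,0.235],[-0.034,0.692,0.003,-0.002,0.007,0.235],[-0.034,0.692,0.003,-0.002,0.007,0.235],[-0.034,0.692,0.003,-0.002,0.007,0.235],[-0.034,0.692,0.003,-0.002,0.007,0.235],[-0.034,0.692,0.003,-0.002,0.007,0.235],[-0.034,0.692,0.003,-0.002,0.007,0.235],[-0.034,0.692,0.003,-0.002,0.007,0.235],[-0.034,0.692,0.003,-0.002,0.007,0.235],[-0.034,0.692,0.003,-0.002,0.007,0.235],[-0.034,0.692,0.003,-0.002,0.007,0.235]]'; python3 go.py .430 .384 .237 78.5
```

```text
t 16.6 tcp [ 0.4197 -0.3083  0.383 ] tooly 92.0 open 0.0136 grip 40.0 F [ 0.1 -1.3 -2.6] j7 2.24
[-0.0341, 0.6916, 0.0014, -0.002, 0.007, 0.235] rows>=13.8
time: 18.45
tool_pos: [0.429, 0.3839, 0.3763]
ee_rot: [[-0.979, 0.202, -0.006], [0.202, 0.979, 0.003], [0.007, 0.002, -1.0]]
force: [-0.0, -0.8, -0.6]
opening: 0.0138
grasp_force: 40.0
t 18.4 tcp [0.429  0.3839 0.3763] tooly 78.4 open 0.0138 grip 40.0 F [-0.  -0.8 -0.6] j7 0.52
[-0.0019, 0.0, 0.1393, 0.002, -0.007, -0.002] rows>=2.8
```

```bash
python3 -m inch '[[0,0,0.04,0.002,-0.007,0],[0,0,0.08,0.002,-0.007,0],[0,0,0.12,0.002,-0.007,0],[0,0,0.138,0.002,-0.007,0],[0,0,0.138,0.002,-0.007,0],[0,0,0.138,0.002,-0.007,0],[0,0,0.138,0.002,-0.007,0]]'; python3 go.py .489 .372 .237 78.5
```

```text
time: 19.15
tool_pos: [0.4285, 0.3862, 0.2402]
ee_rot: [[-0.98, 0.2, 0.002], [0.2, 0.98, 0.002], [-0.002, 0.003, -1.0]]
force: [0.5, -0.2, -1.3]
opening: 0.0138
grasp_force: 40.0
t 19.1 tcp [0.4285 0.3862 0.2402] tooly 78.4 open 0.0138 grip 40.0 F [ 0.5 -0.2 -1.3] j7 0.49
[-0.0621, -0.0018, 0.0033, 0.003, 0.002, -0.001] rows>=1.2
```

```bash
python3 -m inch '[[-0.01,-0.0018,0.002,0,0.002,0],[-0.02,-0.0018,0.002,0,0.002,0],[-0.03,-0.0018,0.002,0,0.002,0],[-0.04,-0.0018,0.002,0,0.002,0],[-0.05,-0.0018,0.002,0,0.002,0],[-0.0615,-0.0018,0.002,0,0.002,0],[-0.0615,-0.0018,0.002,0,0.002,0],[-0.0615,-0.0018,0.002,0,0.002,0]]'; python3 -m inch '[[0,0,0.004,0,0,0],[0,0,0.008,0,0,0],[0,0,0.010,0,0,0],[0,0,0.012,0,0,0],[0,0,0.012,0,0,0]]'; python3 -m inch '[[0,0,0.001,0,0,0],[0,0,0.002,0,0,0],[0,0,0.002,0,0,0]]'
```

```text
time: 19.95
tool_pos: [0.4876, 0.3718, 0.2361]
ee_rot: [[-0.98, 0.2, -0.002], [0.2, 0.98, 0.0], [0.002, -0.0, -1.0]]
force: [-0.7, -0.6, -1.4]
opening: 0.0136
grasp_force: 40.0
time: 20.45
tool_pos: [0.4869, 0.3719, 0.2256]
ee_rot: [[-0.98, 0.199, -0.002], [0.199, 0.98, 0.001], [0.002, 0.0, -1.0]]
force: [-3.7, -3.7, 13.5]
opening: 0.0138
grasp_force: 40.0
time: 20.75
tool_pos: [0.4868, 0.372, 0.2256]
ee_rot: [[-0.98, 0.199, -0.001], [0.199, 0.98, 0.001], [0.002, 0.001, -1.0]]
force: [-9.8, -7.4, 30.0]
opening: 0.0139
grasp_force: 40.0
```

```bash
python3 -m inch '[[0,0,-0.0025,0,0,0],[0,0,-0.0025,0,0,0]]'; python3 -m inch '[[0,0,0,0,0,0],[0,0,0,0,0,0],[0,0,0,0,0,0],[0,0,0,0,0,0],[0,0,0,0,0,0],[0,0,0,0,0,0],[0,0,0,0,0,0],[0,0,0,0,0,0]]' 0; python3 -m inch '[[0,0,-0.03,0,0,0],[0,0,-0.07,0,0,0],[0,0,-0.11,0,0,0],[0,0,-0.11,0,0,0]]' 1; python3 go.py .58 -.393 .28 78.5
```

```text
time: 20.95
tool_pos: [0.4875, 0.3722, 0.2256]
ee_rot: [[-0.98, 0.199, -0.001], [0.199, 0.98, 0.001], [0.001, 0.001, -1.0]]
force: [-3.9, -2.5, 11.5]
opening: 0.0134
grasp_force: 40.0
time: 21.75
tool_pos: [0.4875, 0.3719, 0.2248]
ee_rot: [[-0.98, 0.2, -0.002], [0.2, 0.98, 0.001], [0.002, 0.0, -1.0]]
force: [-1.6, 0.4, -0.1]
opening: 0.0457
grasp_force: 0.0
time: 22.15
tool_pos: [0.4893, 0.3734, 0.3409]
ee_rot: [[-0.98, 0.2, 0.005], [0.2, 0.98, 0.007], [-0.004, 0.008, -1.0]]
force: [0.7, 0.8, -0.8]
opening: 0.0728
grasp_force: 0.0
t 22.1 tcp [0.4893 0.3734 0.3409] tooly 78.5 open 0.0728 grip 0.0 F [ 0.7  0.8 -0.8] j7 0.60
[-0.2417, -0.7333, 0.056, 0.008, 0.004, -0.0] rows>=15.5
```

Run:
```python
from h import *
snap('top','t1.png')
from m import *
z=W[...,2];H,S,V=hsv[...,0],hsv[...,1],hsv[...,2]
B=(H>100)&(H<130)&(S>140)
mc=sub(345,415,205,275)&B
print('z carr',np.nanpercentile(z[mc],[10,50,90]))
circ(mc&(z>.028),'carrier core',34);circ(mc,'carrier all',34)
rr=sub(345,415,205,275)&((H<8)|(H>172))&(S>140);rect(rr,'bail')
circ(sub(262,303,147,188)&B,'core_d',34)
circ(sub(300,340,155,195)&(H<30)&(S>120),'washer?',31)
circ(sub(345,390,153,195)&(H>60)&(H<95)&(S>90),'green',34)
circ(sub(393,425,180,210)&(V<60),'pad',34)
m=sub(95,150,190,250)&(z>.18)&(H>15)&(H<40)&(S>120);rect(m,'rod')
```

```text
z carr [0.02457071 0.03478378 0.03949787]
carrier core 269 hull c 458.6816092773448 -307.06739175713324 r 37.21598535776138 z 0.03468662042689008
carrier all 313 hull c 458.4752535124679 -306.7991243605713 r 37.80471161007881 z 0.03400272742531052
bail 22 ((460.9216613769531, -302.5424499511719), (3.214320421218872, 38.5736083984375), 3.265162944793701) z 0.0639
core_d 232 hull c 654.9089709506417 -44.26045000555552 r 33.36580842733383 z 0.007068680668244065
washer? 354 hull c 631.0753455903284 -151.82056248388338 r 31.092362478375435 z 0.0038616141063797516
green 412 hull c 638.0984013325059 -280.5597587069923 r 33.842433243989944 z 0.0038971291197308355
pad 454 hull c 579.9555419689036 -393.58112194749464 r 35.903990268707275 z 0.005622610433127506
rod 0 ((0.0, 0.0), (0.0, 0.0), 0.0) z nan
  return np.nanmean(a, axis, out=out, keepdims=keepdims)
```

View pics/t1.png

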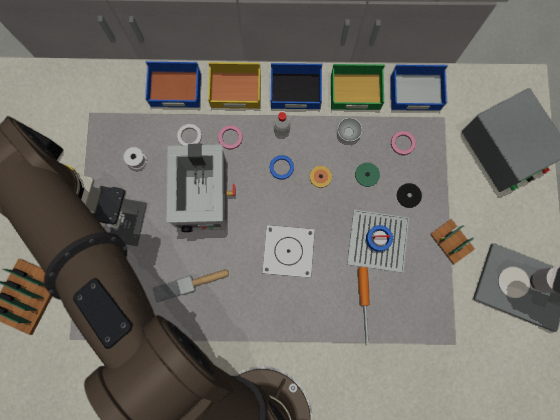

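```bash
python3 go.py .58 -.3935 .16 78.5;  python3 -m inch '[[-0.242,-0.733,0.06,0.008,0.004,0],[-0.242,-0.733,0.06,0.008,0.004,0],[-0.242,-0.733,0.06,0.008,0.004,0],[-0.242,-0.733,0.06,0.008,0.004,0],[-0.242,-0.733,0.06,0.008,0.004,0],[-0.242,-0.733,0.06,0.008,0.004,0],[-0.242,-0.733,0.06,0.008,0.004,0],[-0.242,-0.733,0.06,0.008,0.004,0],[-0.242,-0.733,0.12,0.008,0.004,0],[-0.242,-0.733,0.12,0.008,0.004,0],[-0.242,-0.733,0.17,0.008,0.004,0],[-0.242,-0.733,0.17,0.008,0.004,0],[-0.242,-0.733,0.17,0.008,0.004,0],[-0.242,-0.733,0.17,0.008,0.004,0],[-0.242,-0.733,0.17,0.008,0.004,0],[-0.242,-0.733,0.17,0.008,0.004,0],[-0.242,-0.733,0.17,0.008,0.004,0],[-0.242,-0.733,0.17,0.008,0.004,0],[-0.242,-0.733,0.17,0.008,0.004,0]]' 1; python3 go.py .58 -.3935 .0685 78.5
```

```text
t 22.2 tcp [0.4886 0.3727 0.338 ] tooly 78.5 open 0.0773 grip 0.0 F [ 0.3 -0.1 -0.9] j7 0.60
[-0.2422, -0.7334, 0.1747, 0.005, 0.002, -0.0] rows>=15.8
time: 24.1
tool_pos: [0.5785, -0.3931, 0.1637]
ee_rot: [[-0.98, 0.198, -0.008], [0.198, 0.98, -0.005], [0.007, -0.006, -1.0]]
force: [0.2, 0.6, 0.5]
opening: 0.0921
grasp_force: 0.0
t 24.1 tcp [ 0.5785 -0.3931  0.1637] tooly 78.6 open 0.0921 grip 0.0 F [0.2 0.6 0.5] j7 1.97
[-0.0022, 0.0005, 0.0952, -0.006, -0.007, 0.001] rows>=1.9
```

```bash
python3 -m inch '[[-0.002,0,0.04,-0.006,-0.007,0],[-0.002,0,0.08,-0.006,-0.007,0],[-0.002,0,0.095,-0.006,-0.007,0],[-0.002,0,0.095,-0.006,-0.007,0],[-0.002,0,0.095,-0.006,-0.007,0]]'; python3 -m inch '[[0,0,0,0,0,0],[0,0,0,0,0,0],[0,0,0,0,0,0],[0,0,0,0,0,0],[0,0,0,0,0,0],[0,0,0,0,0,0]]' -1 25;  python3 go.py .426 -.0635 .14 78.5
```

```text
time: 24.6
tool_pos: [0.5804, -0.3947, 0.0702]
ee_rot: [[-0.98, 0.198, 0.002], [0.198, 0.98, -0.002], [-0.002, -0.002, -1.0]]
force: [-0.4, 0.5, 0.1]
opening: 0.0917
grasp_force: 0.0
time: 25.2
tool_pos: [0.5798, -0.3956, 0.0697]
ee_rot: [[-0.98, 0.199, 0.001], [0.199, 0.98, -0.002], [-0.002, -0.002, -1.0]]
force: [-0.1, 1.8, 5.2]
opening: 0.0667
grasp_force: 25.0
t 25.2 tcp [ 0.5798 -0.3956  0.0697] tooly 78.5 open 0.0667 grip 25.0 F [-0.1  1.8  5.2] j7 1.99
[0.2168, 0.2946, -0.0712, -0.002, 0.002, -0.0] rows>=7.5
```

```bash
python3 -m inch '[[0,0,-0.03,0,0,0],[0,0,-0.07,0,0,0],[0.217,0.295,-0.07,0,0,0],[0.217,0.295,-0.07,0,0,0],[0.217,0.295,-0.07,0,0,0],[0.217,0.295,-0.07,0,0,0],[0.217,0.295,-0.07,0,0,0],[0.217,0.295,-0.07,0,0,0],[0.217,0.295,-0.07,0,0,0],[0.217,0.295,-0.07,0,0,0],[0.217,0.295,-0.07,0,0,0],[0.217,0.295,-0.07,0,0,0],[0.217,0.295,-0.07,0,0,0]]'; python3 go.py .426 -.0635 .0765 78.5
```

```text
time: 26.5
tool_pos: [0.4264, -0.0643, 0.1386]
ee_rot: [[-0.98, 0.201, 0.001], [0.201, 0.98, -0.003], [-0.002, -0.002, -1.0]]
force: [0.3, -0.9, -1.1]
opening: 0.0665
grasp_force: 25.0
t 26.5 tcp [ 0.4264 -0.0643  0.1386] tooly 78.4 open 0.0665 grip 25.0 F [ 0.3 -0.9 -1.1] j7 1.46
[0.0006, 0.0008, 0.062, -0.002, 0.002, -0.002] rows>=1.2
```

```bash
python3 -m inch '[[0,0.001,0.03,-0.002,0.002,0],[0,0.001,0.05,-0.002,0.002,0],[0,0.001,0.060,-0.002,0.002,0],[0,0.001,0.062,-0.002,0.002,0],[0,0.001,0.062,-0.002,0.002,0],[0,0.001,0.062,-0.002,0.002,0]]'; python3 -m inch '[[0,0,0.0005,0,0,0],[0,0,0.0005,0,0,0],[0,0,0.0005,0,0,0],[0,0,0.0005,0,0,0],[0,0,0,0,0,0],[0,0,-0.02,0,0,0],[0,0,-0.06,0,0,0],[0,0,-0.06,0,0,0],[0,0,-0.06,0,0,0],[0,0,-0.06,0,0,0]]' 1; python3 go.py .655 -.0445 .14 78.5 .655 -.0445 .0695 78.5
```

```text
time: 27.1
tool_pos: [0.4265, -0.0625, 0.0771]
ee_rot: [[-0.98, 0.2, 0.0], [0.2, 0.98, 0.0], [-0.0, 0.0, -1.0]]
force: [-0.1, -0.0, -1.3]
opening: 0.0669
grasp_force: 25.0
time: 28.1
tool_pos: [0.4255, -0.0622, 0.1359]
ee_rot: [[-0.98, 0.199, -0.002], [0.199, 0.98, 0.0], [0.002, 0.0, -1.0]]
force: [-0.1, -0.3, -0.3]
opening: 0.0918
grasp_force: 0.0
t 28.1 tcp [ 0.4255 -0.0622  0.1359] tooly 78.5 open 0.0918 grip 0.0 F [-0.1 -0.3 -0.3] j7 1.47
[-0.2214, 0.0631, -0.0045, 0.0, -0.002, -0.0] rows>=4.6
[-0.2215, 0.0631, 0.066, 0.0, -0.002, -0.0] rows>=4.8
```

```bash
python3 -m inch '[[-0.221,0.063,-0.004,0,-0.002,0],[-0.221,0.063,-0.004,0,-0.002,0],[-0.221,0.063,-0.004,0,-0.002,0],[-0.221,0.063,-0.004,0,-0.002,0],[-0.221,0.063,-0.004,0,-0.002,0],[-0.221,0.063,-0.004,0,-0.002,0],[-0.221,0.063,-0.004,0,-0.002,0],[-0.221,0.063,0.04,0,-0.002,0],[-0.221,0.063,0.066,0,-0.002,0],[-0.221,0.063,0.066,0,-0.002,0],[-0.221,0.063,0.066,0,-0.002,0]]'; python3 -m inch '[[0,0,0,0,0,0],[0,0,0,0,0,0],[0,0,0,0,0,0],[0,0,0,0,0,0],[0,0,0,0,0,0],[0,0,0,0,0,0]]' -1 25;  python3 go.py .426 -.0635 .15 78.5
```

```text
time: 29.2
tool_pos: [0.6532, -0.0449, 0.0693]
ee_rot: [[-0.98, 0.2, -0.002], [0.2, 0.98, -0.0], [0.002, -0.0, -1.0]]
force: [-0.6, 0.1, -0.2]
opening: 0.0917
grasp_force: 0.0
time: 29.8
tool_pos: [0.655, -0.0445, 0.0705]
ee_rot: [[-0.98, 0.199, 0.001], [0.199, 0.98, 0.0], [-0.001, 0.0, -1.0]]
force: [-2.0, 0.5, 4.0]
opening: 0.0676
grasp_force: 25.0
t 29.8 tcp [ 0.655  -0.0445  0.0705] tooly 78.5 open 0.0676 grip 25.0 F [-2.   0.5  4. ] j7 1.45
[0.2205, -0.0643, -0.0797, 0.0, 0.001, -0.0] rows>=4.9
```

```bash
python3 -m inch '[[0,0,-0.03,0,0,0],[0,0,-0.07,0,0,0],[0.22,-0.064,-0.07,0,0.001,0],[0.22,-0.064,-0.07,0,0.001,0],[0.22,-0.064,-0.07,0,0.001,0],[0.22,-0.064,-0.07,0,0.001,0],[0.22,-0.064,-0.07,0,0.001,0],[0.22,-0.064,-0.07,0,0.001,0],[0.22,-0.064,-0.07,0,0.001,0],[0.22,-0.064,-0.07,0,0.001,0],[0.22,-0.064,-0.045,0,0.001,0],[0.22,-0.064,-0.025,0,0.001,0],[0.22,-0.064,-0.018,0,0.001,0],[0.22,-0.064,-0.0155,0,0.001,0],[0.22,-0.064,-0.0155,0,0.001,0],[0.22,-0.064,-0.0155,0,0.001,0]]'; python3 go.py .426 -.0635 .085 78.5
```

```text
time: 31.4
tool_pos: [0.4273, -0.0634, 0.0861]
ee_rot: [[-0.98, 0.2, 0.001], [0.2, 0.98, 0.0], [-0.001, 0.0, -1.0]]
force: [-0.5, 0.6, -0.8]
opening: 0.0675
grasp_force: 25.0
t 31.4 tcp [ 0.4273 -0.0634  0.0861] tooly 78.5 open 0.0675 grip 25.0 F [-0.5  0.6 -0.8] j7 1.49
[0.0012, -0.0003, 0.0011, 0.0, 0.001, -0.0] rows>=0.0
```

```bash
python3 -m inch '[[0.001,0,0.0012,0,0.001,0],[0.001,0,0.0012,0,0.001,0]]'; python3 -m inch '[[0,0,0,0,0,0],[0,0,0,0,0,0],[0,0,0,0,0,0],[0,0,0,0,0,0],[0,0,0,0,0,0],[0,0,-0.03,0,0,0],[0,0,-0.07,0,0,0],[0,0,-0.07,0,0,0],[0,0,-0.07,0,0,0],[0,0,-0.07,0,0,0]]' 1; python3 go.py .4605 -.3065 .155 78.5 .4605 -.3065 .096 78.5
```

```text
time: 31.6
tool_pos: [0.4258, -0.0632, 0.0847]
ee_rot: [[-0.98, 0.2, -0.0], [0.2, 0.98, 0.0], [0.0, 0.0, -1.0]]
force: [1.1, 0.1, -1.6]
opening: 0.0677
grasp_force: 25.0
time: 32.6
tool_pos: [0.4252, -0.0632, 0.1537]
ee_rot: [[-0.98, 0.199, -0.002], [0.199, 0.98, 0.0], [0.002, 0.0, -1.0]]
force: [-0.5, 0.4, -0.2]
opening: 0.0919
grasp_force: 0.0
t 32.6 tcp [ 0.4252 -0.0632  0.1537] tooly 78.5 open 0.0919 grip 0.0 F [-0.5  0.4 -0.2] j7 1.46
[-0.0831, -0.2314, -0.0015, 0.0, -0.002, -0.0] rows>=4.9
[-0.0833, -0.2314, 0.0575, 0.0, -0.002, -0.0] rows>=5.1
```

```bash
python3 -m inch '[[-0.083,-0.231,-0.0015,0,0,0],[-0.083,-0.231,-0.0015,0,0,0],[-0.083,-0.231,-0.0015,0,0,0],[-0.083,-0.231,-0.0015,0,0,0],[-0.083,-0.231,-0.0015,0,0,0],[-0.083,-0.231,-0.0015,0,0,0],[-0.083,-0.231,-0.0015,0,0,0],[-0.083,-0.231,-0.0015,0,0,0],[-0.083,-0.231,0.03,0,0,0],[-0.083,-0.231,0.05,0,0,0],[-0.083,-0.231,0.0565,0,0,0],[-0.083,-0.231,0.0565,0,0,0],[-0.083,-0.231,0.0565,0,0,0]]'; python3 -m inch '[[0,0,0,0,0,0],[0,0,0,0,0,0],[0,0,0,0,0,0],[0,0,0,0,0,0],[0,0,0,0,0,0],[0,0,0,0,0,0]]' -1 20;  python3 go.py .426 -.0635 .17 78.5
```

```text
time: 33.9
tool_pos: [0.4614, -0.3057, 0.0984]
ee_rot: [[-0.98, 0.199, -0.0], [0.199, 0.98, 0.0], [0.0, 0.0, -1.0]]
force: [0.0, -0.3, 0.1]
opening: 0.0919
grasp_force: 0.0
time: 34.5
tool_pos: [0.4611, -0.3062, 0.0981]
ee_rot: [[-0.98, 0.2, -0.0], [0.2, 0.98, 0.0], [0.0, 0.0, -1.0]]
force: [-0.9, 1.1, 6.2]
opening: 0.0671
grasp_force: 20.0
t 34.5 tcp [ 0.4611 -0.3062  0.0981] tooly 78.5 open 0.0671 grip 20.0 F [-0.9  1.1  6.2] j7 1.99
[0.0829, 0.2308, -0.0718, 0.0, -0.0, -0.0] rows>=5.1
```

```bash
python3 -m inch '[[0,0,-0.01,0,0,0],[0,0,-0.025,0,0,0],[0,0,-0.045,0,0,0],[0,0,-0.065,0,0,0],[0,0,-0.07,0,0,0],[0,0,-0.07,0,0,0],[0.083,0.231,-0.07,0,0,0],[0.083,0.231,-0.07,0,0,0],[0.083,0.231,-0.07,0,0,0],[0.083,0.231,-0.07,0,0,0],[0.083,0.231,-0.07,0,0,0],[0.083,0.231,-0.07,0,0,0],[0.083,0.231,-0.07,0,0,0],[0.083,0.231,-0.07,0,0,0],[0.083,0.231,-0.03,0,0,0],[0.083,0.231,-0.01,0,0,0],[0.083,0.231,0.001,0,0,0],[0.083,0.231,0.003,0,0,0],[0.083,0.231,0.003,0,0,0],[0.083,0.231,0.003,0,0,0]]'; python3 go.py .426 -.0635 .094 78.5
python3 - <<'E'
from h import *
snap('top')
from m import *
z=W[...,2];H,S,V=hsv[...,0],hsv[...,1],hsv[...,2]
B=(H>100)&(H<130)&(S>140)
mc=sub(345,415,205,275)&B
print('z carr',np.nanpercentile(z[mc],[10,50,90]),mc.sum())
E
```

```text
time: 36.5
tool_pos: [0.4263, -0.0636, 0.0954]
ee_rot: [[-0.98, 0.2, 0.0], [0.2, 0.98, 0.0], [-0.0, 0.0, -1.0]]
force: [0.2, -1.1, -0.7]
opening: 0.0674
grasp_force: 20.0
t 36.5 tcp [ 0.4263 -0.0636  0.0954] tooly 78.4 open 0.0674 grip 20.0 F [ 0.2 -1.1 -0.7] j7 1.49
[0.0003, 0.0001, 0.0014, 0.0, 0.0, -0.001] rows>=0.0
z carr [0.02055386 0.02570934 0.03009322] 278
```

```bash
python3 -m inch '[[0,0,0.0012,0,0,0],[0,0,0.0012,0,0,0]]'; python3 -m inch '[[0,0,0,0,0,0],[0,0,0,0,0,0],[0,0,0,0,0,0],[0,0,0,0,0,0],[0,0,0,0,0,0],[0,0,-0.03,0,0,0],[0,0,-0.07,0,0,0],[0,0,-0.07,0,0,0],[0,0,-0.07,0,0,0],[0,0,-0.07,0,0,0]]' 1; python3 go.py .4608 -.3063 .155 78.5 .4608 -.3063 .0875 78.5
```

```text
time: 36.75
tool_pos: [0.4262, -0.0632, 0.094]
ee_rot: [[-0.98, 0.199, 0.0], [0.199, 0.98, 0.0], [-0.0, 0.0, -1.0]]
force: [0.4, -0.9, 1.5]
opening: 0.0676
grasp_force: 20.0
time: 37.75
tool_pos: [0.4252, -0.0631, 0.163]
ee_rot: [[-0.98, 0.199, -0.002], [0.199, 0.98, 0.0], [0.002, 0.0, -1.0]]
force: [-0.7, 0.1, 0.3]
opening: 0.0921
grasp_force: 0.0
t 37.8 tcp [ 0.4252 -0.0631  0.163 ] tooly 78.5 open 0.0921 grip 0.0 F [-0.7  0.1  0.3] j7 1.46
[-0.0834, -0.2312, 0.0078, 0.0, -0.002, -0.0] rows>=4.9
[-0.0835, -0.2312, 0.0753, 0.0, -0.002, -0.0] rows>=5.1
```

```bash
python3 -m inch '[[-0.083,-0.231,0,0,0,0],[-0.083,-0.231,0,0,0,0],[-0.083,-0.231,0,0,0,0],[-0.083,-0.231,0,0,0,0],[-0.083,-0.231,0,0,0,0],[-0.083,-0.231,0,0,0,0],[-0.083,-0.231,0,0,0,0],[-0.083,-0.231,0,0,0,0],[-0.083,-0.231,0.04,0,0,0],[-0.083,-0.231,0.065,0,0,0],[-0.083,-0.231,0.0755,0,0,0],[-0.083,-0.231,0.0755,0,0,0],[-0.083,-0.231,0.0755,0,0,0]]'; python3 -m inch '[[0,0,0,0,0,0],[0,0,0,0,0,0],[0,0,0,0,0,0],[0,0,0,0,0,0],[0,0,0,0,0,0],[0,0,0,0,0,0]]' -1 20;  python3 go.py .426 -.0635 .17 78.5
```

```text
time: 39.05
tool_pos: [0.4614, -0.3057, 0.0887]
ee_rot: [[-0.98, 0.199, -0.0], [0.199, 0.98, 0.0], [0.0, 0.0, -1.0]]
force: [0.3, -0.4, -0.5]
opening: 0.0921
grasp_force: 0.0
time: 39.65
tool_pos: [0.4612, -0.3062, 0.0886]
ee_rot: [[-0.98, 0.2, -0.0], [0.2, 0.98, 0.0], [0.0, 0.0, -1.0]]
force: [-0.6, 0.9, 6.5]
opening: 0.0679
grasp_force: 20.0
t 39.6 tcp [ 0.4612 -0.3062  0.0886] tooly 78.5 open 0.0679 grip 20.0 F [-0.6  0.9  6.5] j7 2.00
[0.083, 0.2308, -0.0813, 0.0, -0.0, -0.0] rows>=5.2
```

```bash
python3 -m inch '[[0,0,-0.01,0,0,0],[0,0,-0.025,0,0,0],[0,0,-0.045,0,0,0],[0,0,-0.065,0,0,0],[0,0,-0.08,0,0,0],[0,0,-0.08,0,0,0],[0.083,0.231,-0.08,0,0,0],[0.083,0.231,-0.08,0,0,0],[0.083,0.231,-0.08,0,0,0],[0.083,0.231,-0.08,0,0,0],[0.083,0.231,-0.08,0,0,0],[0.083,0.231,-0.08,0,0,0],[0.083,0.231,-0.08,0,0,0],[0.083,0.231,-0.08,0,0,0],[0.083,0.231,-0.045,0,0,0],[0.083,0.231,-0.027,0,0,0],[0.083,0.231,-0.019,0,0,0],[0.083,0.231,-0.017,0,0,0],[0.083,0.231,-0.017,0,0,0],[0.083,0.231,-0.017,0,0,0]]'; python3 go.py .426 -.0635 .104 78.5;  python3 -m inch '[[0,0,0.001,0,0,0],[0,0,0.001,0,0,0]]'; python3 -m inch '[[0,0,0,0,0,0],[0,0,0,0,0,0],[0,0,0,0,0,0],[0,0,0,0,0,0],[0,0,0,0,0,0],[0,0,-0.03,0,0,0],[0,0,-0.07,0,0,0],[0,0,-0.07,0,0,0],[0,0,-0.07,0,0,0],[0,0,-0.07,0,0,0]]' 1; python3 go.py .4608 -.3063 .155 78.5 .4608 -.3063 .0775 78.5
```

```text
time: 41.65
tool_pos: [0.4263, -0.0637, 0.1057]
ee_rot: [[-0.98, 0.2, 0.0], [0.2, 0.98, 0.0], [-0.0, 0.0, -1.0]]
force: [-0.4, -0.5, -0.8]
opening: 0.0675
grasp_force: 20.0
t 41.6 tcp [ 0.4263 -0.0637  0.1057] tooly 78.4 open 0.0675 grip 20.0 F [-0.4 -0.5 -0.8] j7 1.49
[0.0003, 0.0001, 0.0017, 0.0, 0.0, -0.001] rows>=0.0
time: 41.85
tool_pos: [0.4263, -0.0633, 0.1046]
ee_rot: [[-0.98, 0.2, 0.001], [0.2, 0.98, 0.0], [-0.001, 0.0, -1.0]]
force: [0.9, -0.5, 1.5]
opening: 0.0676
grasp_force: 20.0
time: 42.85
tool_pos: [0.4252, -0.0632, 0.1735]
ee_rot: [[-0.98, 0.199, -0.002], [0.199, 0.98, 0.0], [0.002, 0.0, -1.0]]
force: [0.5, 1.1, 0.8]
opening: 0.092
grasp_force: 0.0
t 42.9 tcp [ 0.4252 -0.0632  0.1735] tooly 78.5 open 0.0920 grip 0.0 F [0.5 1.1 0.8] j7 1.46
[-0.0834, -0.2312, 0.0183, 0.0, -0.002, -0.0] rows>=4.9
[-0.0836, -0.2312, 0.0958, 0.0, -0.002, -0.0] rows>=5.3
```

```bash
python3 -m inch '[[-0.083,-0.231,0,0,0,0],[-0.083,-0.231,0,0,0,0],[-0.083,-0.231,0,0,0,0],[-0.083,-0.231,0,0,0,0],[-0.083,-0.231,0,0,0,0],[-0.083,-0.231,0,0,0,0],[-0.083,-0.231,0,0,0,0],[-0.083,-0.231,0,0,0,0],[-0.083,-0.231,0.04,0,0,0],[-0.083,-0.231,0.08,0,0,0],[-0.083,-0.231,0.096,0,0,0],[-0.083,-0.231,0.096,0,0,0],[-0.083,-0.231,0.096,0,0,0]]'; python3 -m inch '[[0,0,0,0,0,0],[0,0,0,0,0,0],[0,0,0,0,0,0],[0,0,0,0,0,0],[0,0,0,0,0,0],[0,0,0,0,0,0]]' -1 20;  python3 go.py .426 -.0635 .17 78.5
```

```text
time: 44.15
tool_pos: [0.4611, -0.305, 0.0782]
ee_rot: [[-0.98, 0.198, -0.001], [0.198, 0.98, 0.001], [0.002, 0.001, -1.0]]
force: [0.0, 0.4, 0.3]
opening: 0.0916
grasp_force: 0.0
time: 44.75
tool_pos: [0.4613, -0.3062, 0.0787]
ee_rot: [[-0.98, 0.199, 0.0], [0.199, 0.98, 0.0], [-0.0, 0.0, -1.0]]
force: [-1.0, 2.1, 7.3]
opening: 0.0677
grasp_force: 20.0
t 44.8 tcp [ 0.4613 -0.3062  0.0787] tooly 78.5 open 0.0677 grip 20.0 F [-1.   2.1  7.3] j7 2.02
[0.083, 0.2308, -0.0912, 0.0, 0.0, 0.0] rows>=5.2
```

```bash
python3 -m inch '[[0,0,-0.01,0,0,0],[0,0,-0.025,0,0,0],[0,0,-0.045,0,0,0],[0,0,-0.065,0,0,0],[0,0,-0.085,0,0,0],[0,0,-0.09,0,0,0],[0.083,0.231,-0.09,0,0,0],[0.083,0.231,-0.09,0,0,0],[0.083,0.231,-0.09,0,0,0],[0.083,0.231,-0.09,0,0,0],[0.083,0.231,-0.09,0,0,0],[0.083,0.231,-0.09,0,0,0],[0.083,0.231,-0.09,0,0,0],[0.083,0.231,-0.09,0,0,0],[0.083,0.231,-0.06,0,0,0],[0.083,0.231,-0.045,0,0,0],[0.083,0.231,-0.039,0,0,0],[0.083,0.231,-0.037,0,0,0],[0.083,0.231,-0.037,0,0,0],[0.083,0.231,-0.037,0,0,0]]'; python3 go.py .426 -.0635 .114 78.5;  python3 -m inch '[[0,0,0.001,0,0,0],[0,0,0.001,0,0,0]]'; python3 -m inch '[[0,0,0,0,0,0],[0,0,0,0,0,0],[0,0,0,0,0,0],[0,0,0,0,0,0],[0,0,0,0,0,0],[0,0,-0.03,0,0,0],[0,0,-0.07,0,0,0],[0,0,-0.07,0,0,0]]' 1
python3 - <<'E'
from h import *
snap('top','t2.png')
from m import *
z=W[...,2];H,S,V=hsv[...,0],hsv[...,1],hsv[...,2]
circ(sub(290,345,145,205)&(H<30)&(S>120),'washer?',31)
circ(sub(335,400,143,205)&(H>60)&(H<95)&(S>90),'green',34)
circ(sub(345,415,205,275)&((H<8)|(H>172))&(S>140),'bail',0)
E
python3 go.py .638 -.2806 .15 78.5
```

```text
time: 46.75
tool_pos: [0.4262, -0.0636, 0.1157]
ee_rot: [[-0.98, 0.2, 0.0], [0.2, 0.98, 0.0], [-0.0, 0.0, -1.0]]
force: [0.6, -0.0, -0.4]
opening: 0.0674
grasp_force: 20.0
t 46.8 tcp [ 0.4262 -0.0636  0.1157] tooly 78.4 open 0.0674 grip 20.0 F [ 0.6 -0.  -0.4] j7 1.51
[0.0002, 0.0001, 0.0017, 0.0, 0.0, -0.001] rows>=0.0
time: 46.95
tool_pos: [0.4263, -0.0633, 0.1147]
ee_rot: [[-0.98, 0.2, 0.001], [0.2, 0.98, 0.0], [-0.001, 0.0, -1.0]]
force: [-0.9, -0.8, 4.0]
opening: 0.0673
grasp_force: 20.0
time: 47.75
tool_pos: [0.4279, -0.0635, 0.1878]
ee_rot: [[-0.98, 0.2, 0.005], [0.2, 0.98, 0.0], [-0.005, 0.002, -1.0]]
force: [0.8, -0.2, 0.3]
opening: 0.0918
grasp_force: 0.0
washer? 353 hull c 630.0923555212394 -151.89548531107573 r 30.66779486835003 z 0.004083348389556818
green 423 hull c 608.7958868111668 -280.5979176380716 r 33.89152139425278 z 0.003648258252697323
bail 6 hull c 464.85316180247975 -328.9355569805151 r 10.1365577429533 z 0.027449951979944043
t 47.8 tcp [ 0.4271 -0.0633  0.186 ] tooly 78.5 open 0.0921 grip 0.0 F [-0.1 -0.  -0.7] j7 1.47
[-0.2499, -0.1709, 0.0367, 0.001, 0.003, -0.0] rows>=6.1
```

View pics/t2.png

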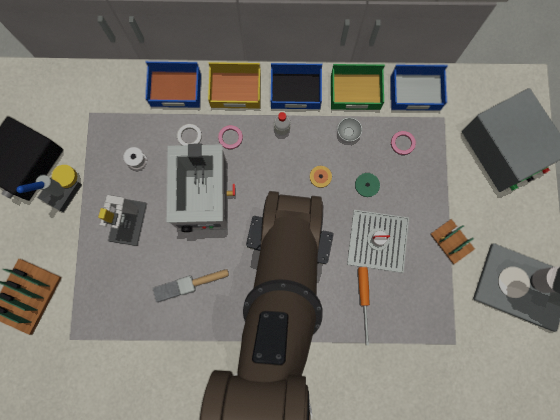

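```bash
python3 go.py .609 -.2806 .14 78.5; python3 -m inch '[[-0.221,-0.177,0.046,0,0,0],[-0.221,-0.177,0.046,0,0,0],[-0.221,-0.177,0.046,0,0,0],[-0.221,-0.177,0.046,0,0,0],[-0.221,-0.177,0.046,0,0,0],[-0.221,-0.177,0.046,0,0,0],[-0.221,-0.177,0.046,0,0,0],[-0.221,-0.177,0.046,0,0,0],[-0.221,-0.177,0.046,0,0,0]]'; python3 go.py .609 -.2806 .0685 78.5
```

```text
t 47.8 tcp [ 0.4271 -0.0633  0.186 ] tooly 78.5 open 0.0921 grip 0.0 F [-0.1 -0.  -0.7] j7 1.47
[-0.2214, -0.1767, 0.0465, 0.001, 0.003, -0.0] rows>=5.7
time: 48.7
tool_pos: [0.6062, -0.2794, 0.1369]
ee_rot: [[-0.98, 0.199, -0.003], [0.199, 0.98, 0.002], [0.003, 0.001, -1.0]]
force: [0.1, 0.5, 0.9]
opening: 0.0917
grasp_force: 0.0
t 48.7 tcp [ 0.6062 -0.2794  0.1369] tooly 78.5 open 0.0917 grip 0.0 F [0.1 0.5 0.9] j7 1.86
[-0.0032, -0.0007, 0.0684, 0.001, -0.003, 0.001] rows>=1.4
```

```bash
python3 -m inch '[[-0.002,0,0.04,0,0,0],[-0.002,0,0.06,0,0,0],[-0.002,0,0.068,0,0,0],[-0.002,0,0.068,0,0,0],[-0.002,0,0.068,0,0,0]]'; python3 -m inch '[[0,0,0,0,0,0],[0,0,0,0,0,0],[0,0,0,0,0,0],[0,0,0,0,0,0],[0,0,0,0,0,0],[0,0,0,0,0,0]]' -1 20;  python3 go.py .426 -.0635 .12 78.5
```

```text
time: 49.2
tool_pos: [0.6094, -0.281, 0.0711]
ee_rot: [[-0.98, 0.199, 0.0], [0.199, 0.98, 0.0], [-0.0, 0.0, -1.0]]
force: [0.4, 0.3, -0.1]
opening: 0.0918
grasp_force: 0.0
time: 49.8
tool_pos: [0.6091, -0.2812, 0.0703]
ee_rot: [[-0.98, 0.2, -0.0], [0.2, 0.98, 0.0], [0.0, 0.0, -1.0]]
force: [-0.9, 1.4, 4.9]
opening: 0.0662
grasp_force: 20.0
t 49.8 tcp [ 0.6091 -0.2812  0.0703] tooly 78.5 open 0.0662 grip 20.0 F [-0.9  1.4  4.9] j7 1.87
[0.2229, 0.1768, -0.0496, 0.0, -0.0, -0.0] rows>=5.8
```

```bash
python3 -m inch '[[0,0,0,0,0,0],[0,0,0,0,0,0],[0,0,0,0,0,0],[0,0,0.0022,0,0,0],[0,0,0.0022,0,0,0],[0,0,0.0022,0,0,0]]' 1 ; python3 -m inch '[[0,0,0,0,0,0],[0,0,0,0,0,0],[0,0,0,0,0,0],[0,0,0,0,0,0],[0,0,0,0,0,0],[0,0,0,0,0,0]]' -1 20;  python3 go.py .426 -.0635 .12 78.5
```

```text
time: 50.4
tool_pos: [0.6087, -0.2811, 0.0674]
ee_rot: [[-0.98, 0.2, -0.001], [0.2, 0.98, 0.0], [0.001, 0.0, -1.0]]
force: [-0.5, 0.3, 0.5]
opening: 0.0918
grasp_force: 0.0
time: 51.0
tool_pos: [0.6089, -0.2812, 0.0677]
ee_rot: [[-0.98, 0.2, -0.001], [0.2, 0.98, 0.0], [0.001, 0.0, -1.0]]
force: [0.4, 0.2, 0.0]
opening: 0.0668
grasp_force: 20.0
t 51.0 tcp [ 0.6089 -0.2812  0.0677] tooly 78.5 open 0.0668 grip 20.0 F [0.4 0.2 0. ] j7 1.87
[0.2227, 0.1768, -0.0521, 0.0, -0.001, -0.0] rows>=5.8
```

```bash
python3 -m inch '[[0,0,-0.02,0,0,0],[0,0,-0.05,0,0,0],[0,0,-0.085,0,0,0],[0.223,0.177,-0.085,0,0,0],[0.223,0.177,-0.085,0,0,0],[0.223,0.177,-0.085,0,0,0],[0.223,0.177,-0.085,0,0,0],[0.223,0.177,-0.085,0,0,0],[0.223,0.177,-0.085,0,0,0],[0.223,0.177,-0.085,0,0,0],[0.223,0.177,-0.085,0,0,0],[0.223,0.177,-0.07,0,0,0],[0.223,0.177,-0.06,0,0,0],[0.223,0.177,-0.056,0,0,0],[0.223,0.177,-0.055,0,0,0],[0.223,0.177,-0.055,0,0,0],[0.223,0.177,-0.055,0,0,0]]'; python3 go.py .426 -.0635 .122 78.5;  python3 -m inch '[[0,0,0.001,0,0,0],[0,0,0.001,0,0,0]]'
```

```text
time: 52.7
tool_pos: [0.426, -0.0634, 0.1232]
ee_rot: [[-0.98, 0.2, -0.001], [0.2, 0.98, 0.0], [0.001, 0.0, -1.0]]
force: [-0.7, 0.6, -0.9]
opening: 0.0664
grasp_force: 20.0
t 52.7 tcp [ 0.426  -0.0634  0.1232] tooly 78.5 open 0.0664 grip 20.0 F [-0.7  0.6 -0.9] j7 1.52
[-0.0, -0.0001, 0.0012, 0.0, -0.001, -0.0] rows>=0.0
time: 52.9
tool_pos: [0.4258, -0.0632, 0.1221]
ee_rot: [[-0.98, 0.199, -0.001], [0.199, 0.98, 0.0], [0.001, 0.0, -1.0]]
force: [0.3, 0.3, -0.1]
opening: 0.0668
grasp_force: 20.0
```

Now release, rise, and re-measure the washer.

```bash
python3 -m inch '[[0,0,0,0,0,0],[0,0,0,0,0,0],[0,0,0,0,0,0],[0,0,0,0,0,0],[0,0,0,0,0,0],[0,0,-0.03,0,0,0],[0,0,-0.05,0,0,0],[0,0,-0.05,0,0,0],[0,0,-0.05,0,0,0]]' 1
python3 - <<'E'
from h import *
snap('top')
from m import *
H,S,V=hsv[...,0],hsv[...,1],hsv[...,2]
circ(sub(290,345,145,205)&(H<30)&(S>120),'washer?',31)
E
python3 go.py .6305 -.152 .14 78.5 .6305 -.152 .067 78.5
```

```text
time: 53.8
tool_pos: [0.4259, -0.0632, 0.172]
ee_rot: [[-0.98, 0.199, -0.0], [0.199, 0.98, 0.001], [0.0, 0.001, -1.0]]
force: [0.3, 0.7, 0.1]
opening: 0.0918
grasp_force: 0.0
washer? 352 hull c 630.2559697086022 -151.8755298071491 r 30.760742723941803 z 0.003769545800867413
t 53.9 tcp [ 0.4255 -0.0632  0.1715] tooly 78.5 open 0.0915 grip 0.0 F [-0.5 -0.9 -0.2] j7 1.49
[-0.2186, -0.0462, 0.0312, 0.0, -0.001, -0.0] rows>=4.5
[-0.2187, -0.0462, 0.1042, 0.0, -0.001, -0.0] rows>=4.9
```

```bash
python3 -m inch '[[-0.2187,-0.046,0.031,0,0,0],[-0.2187,-0.046,0.031,0,0,0],[-0.2187,-0.046,0.031,0,0,0],[-0.2187,-0.046,0.031,0,0,0],[-0.2187,-0.046,0.031,0,0,0],[-0.2187,-0.046,0.031,0,0,0],[-0.2187,-0.046,0.031,0,0,0],[-0.2187,-0.046,0.07,0,0,0],[-0.2187,-0.046,0.095,0,0,0],[-0.2187,-0.046,0.1035,0,0,0],[-0.2187,-0.046,0.1035,0,0,0],[-0.2187,-0.046,0.1035,0,0,0],[-0.2187,-0.046,0.1035,0,0,0]]';  python3 go.py .6305 -.152 .0675 78.5
```

```text
time: 55.15
tool_pos: [0.6309, -0.1517, 0.069]
ee_rot: [[-0.98, 0.199, 0.0], [0.199, 0.98, 0.0], [0.0, 0.0, -1.0]]
force: [0.6, -0.3, -0.3]
opening: 0.0919
grasp_force: 0.0
t 55.1 tcp [ 0.6309 -0.1517  0.069 ] tooly 78.5 open 0.0919 grip 0.0 F [ 0.6 -0.3 -0.3] j7 1.68
[0.0003, -0.0003, 0.0015, 0.0, -0.0, 0.0] rows>=0.0
```

```bash
python3 -m inch '[[0,0,0.0013,0,0,0],[0,0,0.0013,0,0,0]]'; python3 -m inch '[[0,0,0,0,0,0],[0,0,0,0,0,0],[0,0,0,0,0,0],[0,0,0,0,0,0],[0,0,0,0,0,0],[0,0,0,0,0,0],[0,0,0,0,0,0]]' -1 20;  python3 go.py .426 -.0635 .1277 78.5
```

```text
time: 55.35
tool_pos: [0.6308, -0.1518, 0.0671]
ee_rot: [[-0.98, 0.199, -0.001], [0.199, 0.98, 0.0], [0.001, 0.0, -1.0]]
force: [-0.0, -1.4, 0.2]
opening: 0.0917
grasp_force: 0.0
time: 56.05
tool_pos: [0.6308, -0.1518, 0.0669]
ee_rot: [[-0.98, 0.199, -0.001], [0.199, 0.98, 0.0], [0.001, 0.0, -1.0]]
force: [-0.3, -0.4, 0.3]
opening: 0.0608
grasp_force: 20.0
t 56.0 tcp [ 0.6308 -0.1518  0.0669] tooly 78.5 open 0.0608 grip 20.0 F [-0.3 -0.4  0.3] j7 1.68
[0.2184, 0.0457, -0.0606, 0.0, -0.001, -0.0] rows>=4.6
```

Place +60 mm.

```bash
python3 -m inch '[[0,0,-0.02,0,0,0],[0,0,-0.05,0,0,0],[0,0,-0.09,0,0,0],[0.218,0.0455,-0.09,0,0,0],[0.218,0.0455,-0.09,0,0,0],[0.218,0.0455,-0.09,0,0,0],[0.218,0.0455,-0.09,0,0,0],[0.218,0.0455,-0.09,0,0,0],[0.218,0.0455,-0.09,0,0,0],[0.218,0.0455,-0.09,0,0,0],[0.218,0.0455,-0.075,0,0,0],[0.218,0.0455,-0.065,0,0,0],[0.218,0.0455,-0.062,0,0,0],[0.218,0.0455,-0.061,0,0,0],[0.218,0.0455,-0.061,0,0,0],[0.218,0.0455,-0.061,0,0,0]]'; python3 go.py .426 -.0635 .127 78.5;  python3 -m inch '[[0,0,0.001,0,0,0],[0,0,0.001,0,0,0]]'
```

```text
time: 57.65
tool_pos: [0.4266, -0.064, 0.1283]
ee_rot: [[-0.98, 0.2, -0.001], [0.2, 0.98, 0.0], [0.001, 0.0, -1.0]]
force: [0.3, 0.1, -0.9]
opening: 0.0606
grasp_force: 20.0
t 57.6 tcp [ 0.4266 -0.064   0.1283] tooly 78.5 open 0.0606 grip 20.0 F [ 0.3  0.1 -0.9] j7 1.53
[0.0007, 0.0003, 0.0013, 0.0, -0.001, -0.0] rows>=0.0
time: 57.85
tool_pos: [0.4264, -0.0639, 0.1273]
ee_rot: [[-0.98, 0.2, -0.001], [0.2, 0.98, 0.0], [0.001, 0.0, -1.0]]
force: [-0.3, -0.3, -0.9]
opening: 0.0608
grasp_force: 20.0
```

Release, rise, back off, and look.

```bash
python3 -m inch '[[0,0,0,0,0,0],[0,0,0,0,0,0],[0,0,0,0,0,0],[0,0,0,0,0,0],[0,0,0,0,0,0],[0,0,-0.03,0,0,0],[0,0,-0.07,0,0,0],[0,0,-0.12,0,0,0],[0,0,-0.15,0,0,0],[0,0.25,-0.15,0,0,0],[0,0.25,-0.15,0,0,0],[0,0.25,-0.15,0,0,0],[0,0.25,-0.15,0,0,0],[0,0.25,-0.15,0,0,0],[0,0.25,-0.15,0,0,0],[0,0.25,-0.15,0,0,0]]' 1
python3 - <<'E'
from h import *
b=snap('side');snap('top')
from m import *
z=W[...,2];H,S,V=hsv[...,0],hsv[...,1],hsv[...,2]
circ(sub(250,325,210,285)&(H<30)&(S>120)&(z>.04),'washer',31)
m=sub(250,325,210,285)&(V<110)&(z<.012)
m=sub(250,325,210,285)&(z>.055);print(np.nanpercentile(z[m],[5,50,95]));rect(m,'top')
c=np.zeros((600,800,3),np.uint8)
c[:,:400]=cv2.resize(im[190:280,255:315],(400,600),interpolation=2)
c[:,400:]=cv2.resize(b['image'][150:270,295:375],(400,600),interpolation=2)
cv2.imwrite('pics/f1.png',c[:,:,::-1])
cv2.imwrite('pics/f2.png',im[:,:,::-1])
E
```

```text
time: 59.45
tool_pos: [0.476, 0.1819, 0.2767]
ee_rot: [[-0.98, 0.197, -0.002], [0.197, 0.98, -0.0], [0.002, -0.001, -1.0]]
force: [-0.9, -0.3, -0.8]
opening: 0.0918
grasp_force: 0.0
washer 414 hull c 425.6868761389018 -65.25152903524464 r 30.92798963189125 z 0.06404069571374693
[0.05667809 0.06381007 0.06897699]
top 522 ((427.6737976074219, -62.98473358154297), (67.19560241699219, 64.64813995361328), 0.8032337427139282) z 0.0638
```

View pics/f1.png

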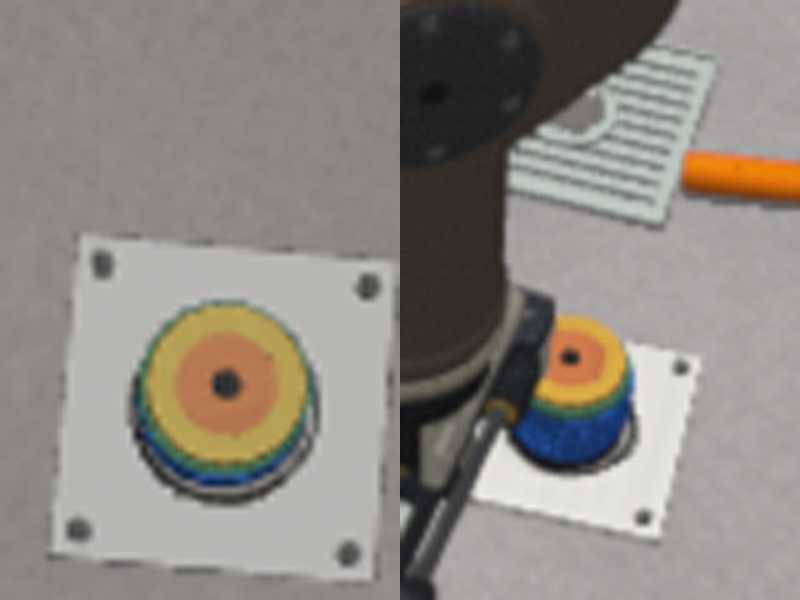

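View pics/f2.png

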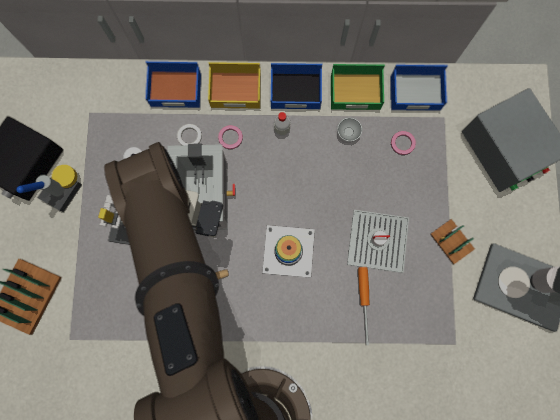

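The stack is straight and flat on the marked circle, with the washer centre at about pixel (289,248). The empty carrier stands on the tray at (380,238), and the rod hung in its stand in the previous top view.

```bash
python3 -c "
from cell import r
print(r.close_job())"
```

```text
the job is handed in; nothing more can be done
None
```

The job is handed in at about 60 s on the robot's clock, no verdict returned: the choke (pad, four blue cores, green disc, brass washer) lies flat within about 2 mm of the marked circle's centre by camera, the empty carrier stands on the tray, and the rod hangs in its stand.

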